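# Take down a vee-block inspection set-up

## Robot

A 6-joint arm with a two-finger parallel gripper is mounted at the origin on the work surface. World frame = base frame: x ahead of the robot, y to its left, z up, the work surface at z = 0. Lengths are in m, angles in rad, forces in N, time in s.
With the tool pointing down it reaches from about 0.35 to 0.975 m from the base axis. Payload 4.9 kg.
Tool frame: the origin (TCP) lies midway between the tips of the shut fingers; the grasp point (between the pads) lies 19 mm behind it; z points along the fingers, y is the direction in which the jaws open and shut (so a half turn about z gives the same grasp; the last joint's range is limited). The gripper opens to 85 mm and grips with 20 to 120 N. Pads are 22 mm wide; open, the fingers measure 114 mm over their backs; the gripper's body (76 mm by 85 mm) begins 54 mm behind the grasp point. The pads swing forward as they close: fully open they stand 13 mm farther back than shut.
Start: joints at [1.017, 0.053, 1.613, -0, 1.476, -0.119], TCP at [0.263, 0.567, 0.231] pointing down, gripper open.
Joint ranges: [-3.01, 3.01], [-1.01, 2.22], [0.06, 2.58], [-1.02, 4.17], [0.09, 2.62], [-3.14, 3.14]. Speed limits (rad/s): [2.57, 2.57, 3.14, 3.14, 3.14, 3.14].

## Interface

Orientations are given as a unit quaternion [w, x, y, z].
In Python, from plant import manip, cams gives the robot as it stands.
- The arm moves only by the tool jog_arm, never from a script. Its argument "targets" is a list of rows, each a list of 4 numbers: the shift along the tool's x, y, z in m, then the turn about the tool's z in degrees. A call has 1 to 5 rows; each row is the pose to reach, as a shift and turn from the pose commanded when the call began, along the tool's axes at that moment; what a row does not reach only later rows make up. A row lasts 1/12 s, in which the tool goes at most 41.7 mm and 7.16 degrees, less where a joint would pass 70% of its speed; a pose out of reach is approached as far as the arm can. A call with a gripper value outside its range is refused whole. "fingers" is the opening, from 0 (shut) to 1 (fully open), set as the call begins (left out, the last holds). The fingers move at their own pace and stop on an object; the grip force is fixed at half the most. Time passes only in rows, so rows that repeat a pose let the fingers close. It gives the time, the measured TCP pose, the force and the opening at its end, in the units of the state.
- manip.state(): the state, without advancing time (a new reading comes with each control period).
- cams.grab_frame(name): name is "scene" or "top" or "wrist"; returns the picture (400x640x3 uint8, red, green, blue); there is no depth.
- cams.get_calibration(name): a dict with "camera_matrix" (3x3 intrinsics, pixels), "distortion" ([k1, k2, p1, p2, k3] as OpenCV has them; the pictures are not rectified), "cam_to_world" (4x4, takes a point from camera to world coordinates). Camera axes: x right, y up, looking along -z (the intrinsics and any distortion apply to the point x, -y, -z); pixel columns grow to the right and rows downward; lengths in m; the calibration is good to about 2 mm. A picture is of the moment at which its call begins: read the wrist's pose just before it. get_calibration takes no time and is no camera call; for the wrist camera it gives the pose at the moment of the call.
- manip.job_done(): hands the job in, once; it reports no verdict.
The state is a dict: "time": time; "joint_pos": joint angles; "joint_vel": joint speeds; "joint_efforts": joint torques, N m; "tool_pos": TCP position; "tool_rot": TCP orientation; "contact_force": force on the tool from outside, world axes, zero at the start; "ft_torque": the same for the moment, N m; "gripper_width": opening from 0.0 (shut) to 1.0 (fully open).
Only numpy, scipy, OpenCV 4.12 (cv2) and the standard library are available. Lean on these libraries where they do the work, as an engineer would, in place of code of your own. Each camera call takes 0.05 s, during which the arm holds its last target. There are 200 camera calls.

## Task

The bush has been measured, so take the set-up on the granite plate apart from the top, one thing at a time: lay the brass bush in the green cradle, then put the vee-block in the free place of its red-felt case beside its twin, and then the drilled block in the free place of its green-felt case beside its twin. Last, slide the thin packing plate flat across the granite until it sticks out well over an edge, lift it off there and lay it flat and square on the blue felt pad. Set everything down without dropping it, leave all four pieces seated and at rest, and do not shift the indicator stand.

Things in the scene. Friction and masses are not known exactly. Their poses are not given: they have to be found in the camera images.
- pin_center (a point): Brass bush, top of the stack: barrel 30 mm dia, 70 mm long (x), spigot 20 mm dia, 14 mm long at its +x end; 0.3 kg. Point: centre of the barrel, on its axis. It lies loose along the vee-block's groove, axis 9 mm above the vee-block's top faces. Grip across the barrel with fingertips 3 to 7 mm below the axis to clear the vee-block. x runs along it; y, z may be rolled about x. It rolls on a flat.
- vblock_center (a point): Grey steel vee-block: 50 mm long (x), 45 wide (y), 40 high, with a 90 degree groove 24 mm wide, 12 deep along x in its top; 0.55 kg. Point: its centre, 20 mm above its foot; z up. It stands on the drilled block, nearly parallel to it. Grip across its 45 mm width. (Not its twin, a fixed copy in the red-felt case.)
- block_center (a point): Grey steel block with round holes: 75 mm long (x), 50 wide (y), 25 high, 0.6 kg. Point: its centre, 12.5 mm above its foot; z up. It lies on the packing plate, which sticks out 5 mm on each y side, nearly parallel to it. Grip across its 50 mm width. (Not its twin, a fixed copy on edge in the green-felt case.)
- packing_center (a point): Thin bright steel plate, bottom of the stack: 100 mm long (x), 60 wide (y), 4 thick, 0.19 kg. Point: its centre; z up. Its front end lies 3 to 25 mm inside the front (-x) edge. It slides easily (ground steel on polished granite) when pressed by fingertips at 5 to 20 N and drawn along, or pushed at an edge. With 30 to 40 mm out over the edge it lies steady; grip it there across its 60 mm width.
- granite_top (a point): Black granite surface plate, fixed: 200 mm (x) by 250 mm (y), top 50 mm above the bench. Point: centre of its top; -x is its front, towards the robot. The stack stands in the middle of its front half, the indicator stand along its rear edge.
- stand: Indicator stand, loose, at the rear of the granite; not to be shifted (15 mm at most). Black base 50 mm (x) by 60 mm (y), 40 high; steel column 12 mm dia to 205 mm above the base's foot; an arm carries a 54 mm dial, turned away to its +x, reaching 107 mm from the column. Origin: centre of the base's underside.
- cradle_home (a point): Green plastic cradle, fixed: two notched uprights (10 mm thick, at x = -27 and +27 mm, 44 mm free between them, 56 wide, tops 43 mm above the bench) on a foot 84 by 60 mm, 8 thick. Point: where the centre of the bush's barrel lies once seated in the notches, 46 mm above the bench. The bush lies along the cradle's x, either way round.
- vcase_home (a point): Dark wooden case, red felt, fixed, 140 (x) by 73 (y) mm. Point: centre of the free place on its floor, 16 mm above the bench. Twin vee-block 71 mm to +x, top 56 mm above the bench. Place 66 (x) by 61 (y) mm in a 5 mm high rim; finger notches 44 mm wide in the middle of both y sides, 10 mm deep; floor between them 35 mm wide. Vee-block's x goes along the case's x, either way round.
- bcase_home (a point): Brown wooden case, green felt, fixed, 138 (x) by 78 (y) mm. Point: centre of the free place on its floor, 16 mm above the bench. Twin block on edge 69 mm to +x, top 66 mm above the bench. Place 91 (x) by 66 (y) mm in a 5 mm high rim; finger notches 44 mm wide in the middle of both y sides, 10 mm deep; floor between them 40 mm wide. Block's x goes along the case's x, either way round.
- pad_home (a point): Pale wooden stand with a blue felt pad on top, fixed. Pad 84 mm (x) by 46 (y), top 23 mm above the bench; foot 110 by 84 mm, 8 thick. Point: centre of the pad's top. The packing plate lies on it centred, its x along the pad's x, either way round, sticking out 7 mm over the long sides and 8 mm over the ends, so fingers beside it may reach 10 mm below it.
Not all that is in view belongs to the job. Of the things that look like the part that bears block_center, the larger one is meant. What is shaped like the part that bears vblock_center but purple is not meant.

How it is judged:
On the way, in this order (a step that is already met when the one before it is completed fails the run):
1. the brass bush lies in the green cradle (horizontal distance between pin_center and cradle_home below 0.012 m and z of pin_center in the frame of cradle_home between -0.004 and 0.004 m and angle between the x axis of pin_center and the x axis of cradle_home, either way round below 0.12 rad and linear speed of pin below 0.02 m/s), for 0.2 s.
2. then the vee-block stands in the free place of its red-felt case (horizontal distance between vblock_center and vcase_home below 0.012 m and z of vblock_center in the frame of vcase_home between 0.0165 and 0.0235 m and angle between the x axis of vblock_center and the x axis of vcase_home, either way round below 0.2 rad and angle between vblock_center's own z axis and vertical below 0.1 rad and linear speed of vblock below 0.02 m/s), for 0.2 s.
3. then the drilled block lies in the free place of its green-felt case (horizontal distance between block_center and bcase_home below 0.012 m and z of block_center in the frame of bcase_home between 0.009 and 0.016 m and angle between the x axis of block_center and the x axis of bcase_home, either way round below 0.2 rad and angle between block_center's own z axis and vertical below 0.1 rad and linear speed of block below 0.02 m/s), for 0.2 s.
4. then the packing plate, still flat on the granite, is slid out at least about 18 mm over an edge ((x of packing_center in the frame of granite_top below -0.068 m or x of packing_center in the frame of granite_top above 0.068 m or y of packing_center in the frame of granite_top below -0.113 m or y of packing_center in the frame of granite_top above 0.113 m) and z of packing_center in the frame of granite_top between -0.002 and 0.006 m and angle between packing_center's own z axis and vertical below 0.08 rad), for 0.1 s.
At the end, for the whole second after the job is handed in: All four pieces are at rest in their homes: bush, vee-block, drilled block and packing plate each within 12 mm of its home's centre, seated at the right height (within 3 to 4 mm), level, and along its home's x within 0.2 rad (bush 0.12 rad) (all of step 1 and all of step 2 and all of step 3 and horizontal distance between packing_center and pad_home below 0.012 m and z of packing_center in the frame of pad_home between -0.001 and 0.005 m and angle between the x axis of packing_center and the x axis of pad_home, either way round below 0.2 rad and angle between packing_center's own z axis and vertical below 0.1 rad and linear speed of packing below 0.02 m/s); the robot touches nothing.
It fails at once if the indicator stand is shifted by more than 15 mm (distance of stand from where it was at the start of the episode above 0.015 m).
It fails at once if the brass bush is dropped (moves at over 0.65 m/s with no finger on it) (linear speed of pin above 0.65 m/s and contact force between the fingers and pin below 0.05 N).
It fails at once if the vee-block is dropped (moves at over 0.65 m/s with no finger on it) (linear speed of vblock above 0.65 m/s and contact force between the fingers and vblock below 0.05 N).
It fails at once if the drilled block is dropped (moves at over 0.65 m/s with no finger on it) (linear speed of block above 0.65 m/s and contact force between the fingers and block below 0.05 N).
It fails at once if the packing plate is dropped (moves at over 0.65 m/s with no finger on it) (linear speed of packing above 0.65 m/s and contact force between the fingers and packing below 0.05 N).
It also fails if it takes over 134 s, if anything falls off the work surface, if the arm or the gripper's body presses on something with over 40 N, if the wrist force passes 120 N, or if a joint passes its speed limit or range.

## Working session

There is one attempt and no reset: what is moved stays moved. The work goes in short steps, Python scripts to look and compute and a tool call to move; the robot and the scene stay as the last step left them, time stands still between calls to the robot, and variables do not carry over. Pictures are saved under pics/ and viewed, about 12 in all and at most 16, crops included, and the job is handed in when it is done.

Besides the shell and the picture viewer there is one more tool, called after "Emit:" as name(argument=value, ...), one argument or row to a line, values as JSON. jog_arm: Moves the arm, as the interface text tells. Its arguments: {"type":"object","properties":{"targets":{"type":"array"},"fingers":{"type":"number"}},"required":["targets"]}

```bash
ls; mkdir -p pics
cat > h.py <<'E'
import numpy as np, cv2
from plant import manip, cams
def save(name,fn):
    im=cams.grab_frame(name); cv2.imwrite('pics/'+fn,im[:,:,::-1]); return im
def ray(name,uv,cal=None):
    c=cal or cams.get_calibration(name); T=np.array(c['cam_to_world']); K=np.array(c['camera_matrix']); D=np.array(c['distortion'],float)
    p=cv2.undistortPoints(np.array(uv,float).reshape(-1,1,2),K,D).reshape(-1,2)
    d=np.c_[p[:,0],-p[:,1],-np.ones(len(p))]@T[:3,:3].T
    return T[:3,3],d
def plane(name,uv,z,cal=None):
    o,d=ray(name,uv,cal); return o+d*((z-o[2])/d[:,2])[:,None]
def tri(rs):  # list of (o,d) rays
    A=np.zeros((3,3));b=np.zeros(3)
    for o,d in rs:
        d=d/np.linalg.norm(d);P=np.eye(3)-np.outer(d,d);A+=P;b+=P@o
    x=np.linalg.solve(A,b); return x,[np.linalg.norm(np.cross(x-o,d/np.linalg.norm(d))) for o,d in rs]
def proj(name,X,cal=None):
    c=cal or cams.get_calibration(name); T=np.linalg.inv(np.array(c['cam_to_world'])); K=np.array(c['camera_matrix']); D=np.array(c['distortion'],float)
    q=np.atleast_2d(X)@T[:3,:3].T+T[:3,3]; q=q*[1,-1,-1]
    return cv2.projectPoints(q,np.zeros(3),np.zeros(3),K,D)[0].reshape(-1,2)
E
python3 - <<'E'
from h import *
for n in('scene','top'): save(n,n+'0.png'); print(n,np.round(cams.get_calibration(n)['cam_to_world'],3).tolist(),np.round(cams.get_calibration(n)['camera_matrix'],0).tolist())
print(cams.get_calibration('wrist'));print(manip.state())
E
```

```text
pics
scene [[0.6, -0.574, 0.557, 1.081], [0.8, 0.418, -0.43, -0.405], [0.014, 0.704, 0.71, 0.791], [0.0, 0.0, 0.0, 1.0]] [[474.0, 0.0, 320.0], [0.0, 474.0, 194.0], [0.0, 0.0, 1.0]]
top [[0.016, 0.994, -0.11, 0.438], [-1.0, 0.016, -0.006, -0.005], [-0.004, 0.11, 0.994, 1.18], [0.0, 0.0, 0.0, 1.0]] [[458.0, 0.0, 315.0], [0.0, 458.0, 198.0], [0.0, 0.0, 1.0]]
{'camera_matrix': array([[331.86071328,   0.        , 320.74983728],
       [  0.        , 331.86071328, 200.70977163],
       [  0.        ,   0.        ,   1.        ]]), 'distortion': array([-0.03915133,  0.        ,  0.        ,  0.        ,  0.        ]), 'cam_to_world': array([[ 0.42214357, -0.87391109, -0.24098592,  0.2022801 ],
       [ 0.90652646,  0.40632577,  0.11449516,  0.59475709],
       [-0.0021398 , -0.26679351,  0.96375134,  0.37246476],
       [ 0.        ,  0.        ,  0.        ,  1.        ]])}
{'time': 0.1, 'joint_pos': array([ 1.01702933e+00,  5.33049030e-02,  1.61417758e+00,  2.32655991e-06,
        1.47600294e+00, -1.19019643e-01]), 'joint_vel': array([ 1.68527906e-03, -1.84574674e-03, -2.46554398e-03, -1.55848345e-03,
       -1.11843774e-03,  6.93898720e-05]), 'joint_efforts': array([ 4.86917143e-04, -3.94897556e+01, -3.71367288e+01, -9.58169744e-05,
        3.93704104e-03,  1.90303632e-05]), 'tool_pos': array([0.26294484, 0.56636453, 0.23016476]), 'tool_rot': array([-3.13479883e-04,  2.15665864e-01,  9.76466763e-01, -8.92958018e-04]), 'contact_force': array([ 0.02037651,  0.49233768, -1.14163889]), 'ft_torque': array([-0.01352349, -0.03770978, -0.01860773]), 'gripper_width': 1.0030968004582037}
```

View pics/scene0.png

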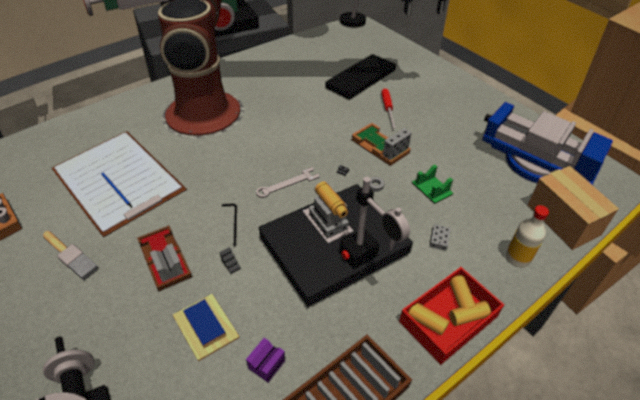

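View pics/top0.png

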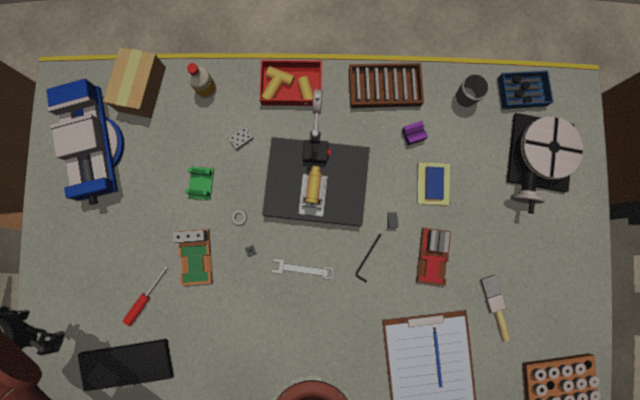

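The scene view shows the stack at about (330,205) with the stand at (365,230). In the top view I see:
- granite (317,182)
- bush (314,185)
- cradle (200,182)
- green-felt case (195,258), twin towards the image top
- red-felt case (433,256), twin towards the image top
- pad (434,184)

Decoys are the purple vee (415,132), the small drilled block (241,138), and the bushes in the red tray.

```bash
cat > m.py <<'E'
from h import *
im=cv2.imread('pics/top0.png'); hsv=cv2.cvtColor(im,cv2.COLOR_BGR2HSV)
R={'cradle':((180,160,222,205),(50,120,60),(75,255,255),.02),
'bfelt':((170,225,225,295),(50,100,40),(85,255,255),.016),
'bcase':((170,225,225,295),(5,80,50),(25,255,255),.02),
'vfelt':((405,220,460,295),(170,150,60),(180,255,255),.016),
'vcase':((405,220,460,295),(0,60,30),(14,255,200),.02),
'padblue':((410,155,460,212),(105,120,40),(125,255,255),.023),
'padfoot':((410,155,460,212),(20,60,90),(40,255,255),.008),
'bush':((295,155,332,215),(13,120,80),(30,255,255),.16),
'granite':((255,130,380,235),(0,0,0),(180,255,75),.05)}
v=im[:,:,:].copy()
for k,((a,b,c,d),lo,hi,z) in R.items():
    m=np.zeros(im.shape[:2],np.uint8); m[b:d,a:c]=cv2.inRange(hsv[b:d,a:c],lo,hi)
    if k in('vfelt',): m[b:d,a:c]|=cv2.inRange(hsv[b:d,a:c],(0,170,60),(5,255,255))
    m=cv2.morphologyEx(m,cv2.MORPH_OPEN,np.ones((2,2)))
    cs=cv2.findContours(m,cv2.RETR_EXTERNAL,cv2.CHAIN_APPROX_NONE)[0]; 
    pts=np.vstack([q for q in cs if cv2.contourArea(q)>15])
    r=cv2.minAreaRect(pts); w=plane('top',cv2.boxPoints(r),z); e=w[1]-w[0]; f=w[2]-w[1]
    L=e if np.linalg.norm(e)>np.linalg.norm(f) else f
    ang=np.degrees(np.arctan2(L[1],L[0])); ang=(ang+90)%180-90
    print(k,np.round(r[0],1),'ctr',np.round(w.mean(0),4),'size',np.round([np.linalg.norm(e),np.linalg.norm(f)],3),'long ang',round(ang,1))
    cv2.drawContours(v,cs,-1,(255,0,255),1)
cv2.imwrite('pics/mask.png',cv2.resize(v[120:300,165:465],None,fx=2.6,fy=2.6,interpolation=cv2.INTER_NEAREST))
E
python3 m.py
```

```text
cradle [200.  183.9] ctr [0.5991 0.299  0.02  ] size [0.08  0.064] long ang -4.4
bfelt [195.1 264.5] ctr [0.3925 0.3042 0.016 ] size [0.06  0.086] long ang 5.4
bcase [195.6 258.1] ctr [0.409  0.3028 0.02  ] size [0.083 0.139] long ang 5.4
vfelt [433.5 269.7] ctr [ 0.3893 -0.3017  0.016 ] size [0.065 0.057] long ang -8.3
vcase [434.2 257.4] ctr [ 0.4208 -0.3027  0.02  ] size [0.141 0.077] long ang -6.5
padblue [435.5 184. ] ctr [ 0.6079 -0.3068  0.023 ] size [0.039 0.078] long ang -1.0
padfoot [434.  184.5] ctr [ 0.6089 -0.3069  0.008 ] size [0.085 0.113] long ang -1.1
bush [313.8 184.9] ctr [0.5813 0.0042 0.16  ] size [0.083 0.028] long ang -5.2
granite [317.3 179.1] ctr [ 0.6126 -0.0032  0.05  ] size [0.223 0.252] long ang 84.6
```

```bash
ls -la pics
```

```text
total 1216
drwxr-xr-x 2 agent agent   4096 Dec  5 12:46 .
drwxr-xr-x 3 agent agent   4096 Dec  5 12:46 ..
-rw-r--r-- 1 agent agent 358387 Dec  5 12:46 mask.png
-rw-r--r-- 1 agent agent 463858 Dec  5 12:45 scene0.png
-rw-r--r-- 1 agent agent 408146 Dec  5 12:45 top0.png
```

Emit:
jog_arm(
  targets=[
    [-0.04, -0.011, -0.014, 0],
    [-0.08, -0.022, -0.028, 0],
    [-0.12, -0.033, -0.042, 0],
    [-0.16, -0.044, -0.056, 0],
    [-0.2, -0.055, -0.07, 0],
  ],
)

```text
time: 0.52
tool_pos: [0.4146, 0.4377, 0.2979]
tool_rot: [-0.0, 0.215, 0.977, -0.0]
contact_force: [1.0, 1.3, -1.2]
gripper_width: 0.997
```

Emit:
jog_arm(
  targets=[
    [-0.04, -0.011, 0, -4],
    [-0.08, -0.022, 0, -8],
    [-0.12, -0.033, 0, -12],
    [-0.16, -0.044, 0, -16],
    [-0.2, -0.055, 0, -20.5],
  ],
)

```text
time: 0.93
tool_pos: [0.5731, 0.3034, 0.2973]
tool_rot: [-0.0, 0.037, 0.999, -0.0]
contact_force: [0.3, 1.1, -0.4]
gripper_width: 1.006
```

Emit:
jog_arm(
  targets=[
    [0, 0, 0, 0],
    [0, 0, 0, 0],
    [0, 0, 0, 0],
  ],
)

```text
time: 1.18
tool_pos: [0.5716, 0.3051, 0.2973]
tool_rot: [-0.001, 0.039, 0.999, -0.0]
contact_force: [-0.4, 0.3, 0.2]
gripper_width: 1.001
```

```bash
cat >> h.py <<'E'
from scipy.spatial.transform import Rotation as Ro
import pickle,sys
def tool():
    s=manip.state(); q=s['tool_rot']; R=Ro.from_quat([q[1],q[2],q[3],q[0]]).as_matrix(); return np.array(s['tool_pos']),R,s
def togo(x,y,z,xdir):
    """shift/turn to bring TCP to xyz with jaws (tool y) at xdir+90 deg"""
    p,R,s=tool(); d=R.T@(np.array([x,y,z])-p); a=np.degrees(np.arctan2(R[1,1],R[0,1]))
    t=-((xdir+90-a+90)%180-90)
    print('togo mm',np.round(d*1e3,1),'turn',round(t,1),'| tcp',np.round(p,4),'yawy',round(a,1),'tiltz',np.round(R[:2,2],3),'t',round(s['time'],2),'w',round(s['gripper_width'],3),'F',np.round(s['contact_force'],1))
def wshot(fn):
    cal=cams.get_calibration('wrist'); im=save('wrist',fn); pickle.dump(cal,open('pics/'+fn+'.pkl','wb')); return im,cal
def load(fn): return cv2.imread('pics/'+fn),pickle.load(open('pics/'+fn+'.pkl','rb'))
def blob(im,lo,hi,box=None,k=2,amin=30):
    h=cv2.cvtColor(im,cv2.COLOR_BGR2HSV); m=cv2.inRange(h,np.array(lo),np.array(hi))
    if box: n=np.zeros_like(m); a,b,c,d=box; n[b:d,a:c]=m[b:d,a:c]; m=n
    m=cv2.morphologyEx(m,cv2.MORPH_OPEN,np.ones((k,k)))
    cs=[c for c in cv2.findContours(m,cv2.RETR_EXTERNAL,cv2.CHAIN_APPROX_NONE)[0] if cv2.contourArea(c)>amin]
    return m,sorted(cs,key=cv2.contourArea,reverse=True)
E
python3 - <<'E'
from h import *
togo(.599,.299,.3,-4.4); wshot('w1.png')
E
```

```text
togo mm [-27.7  -4.   -2.8] turn -0.1 | tcp [0.5716 0.3051 0.2973] yawy 85.5 tiltz [-0.001  0.   ] t 1.18 w 1.001 F [-0.4  0.3  0.2]
```

View pics/w1.png

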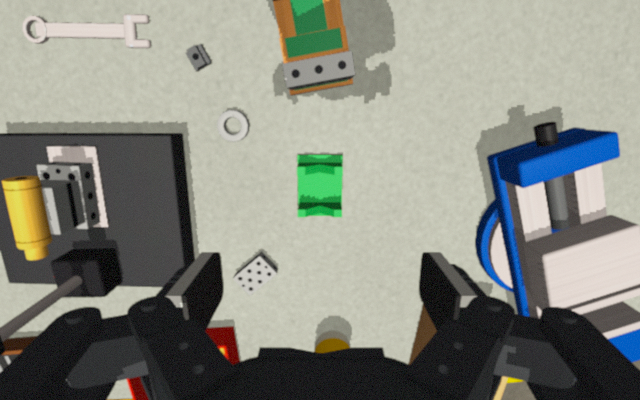

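The wrist view shows the cradle at (320,185), the bush at (25,215) on the stack, the green-felt case twin at (320,70), and the stand base at (85,270). Next I'll go above the stack.

Emit:
jog_arm(
  targets=[
    [-0.005, -0.035, 0, 0],
    [-0.01, -0.07, 0, 0],
    [-0.015, -0.105, 0, 0],
    [-0.02, -0.14, 0, 0.8],
    [-0.02, -0.16, 0, 0.8],
  ],
)

```text
time: 1.65
tool_pos: [0.579, 0.1428, 0.2981]
tool_rot: [0.0, 0.046, 0.999, -0.0]
contact_force: [0.2, -0.0, -0.5]
gripper_width: 0.999
```

Emit:
jog_arm(
  targets=[
    [0, -0.035, 0, 0],
    [0, -0.07, 0, 0],
    [0, -0.105, 0, 0],
    [0, -0.14, 0, 0],
    [0, -0.14, 0, 0],
  ],
)

```text
time: 2.07
tool_pos: [0.5661, 0.0014, 0.2981]
tool_rot: [0.0, 0.047, 0.999, -0.001]
contact_force: [-0.3, -0.2, -0.3]
gripper_width: 0.999
```

Emit:
jog_arm(
  targets=[
    [0, 0, 0, 0],
    [0, 0, 0, 0],
    [0, 0, 0, 0],
  ],
)

```text
time: 2.32
tool_pos: [0.5669, 0.0064, 0.298]
tool_rot: [0.0, 0.044, 0.999, 0.0]
contact_force: [-0.5, 0.3, 0.9]
gripper_width: 1.004
```

Run:
```python
from h import *
togo(.577,.005,.3,-5.2); im,cal=wshot('w2.png')
# cradle two-view
i1,c1=load('w1.png'); t=cv2.imread('pics/top0.png')
m,cs=blob(i1,(50,120,50),(75,255,255),(270,130,370,240)); r1=cv2.minAreaRect(np.vstack(cs)); print(r1)
m,ct=blob(t,(50,120,60),(75,255,255),(180,160,222,205)); r2=cv2.minAreaRect(np.vstack(ct)); print(r2)
o1,d1=ray('wrist',[r1[0]],c1); o2,d2=ray('top',[r2[0]]); print(tri([(o1,d1[0]),(o2,d2[0])]))
for z in(.008,.043): print(z,plane('wrist',cv2.boxPoints(r1),z,c1).round(4).tolist())
```

```text
togo mm [-10.2  -0.5  -2. ] turn 0.1 | tcp [0.5669 0.0064 0.298 ] yawy 84.9 tiltz [0. 0.] t 2.32 w 1.004 F [-0.5  0.3  0.9]
((320.4999694824219, 186.49998474121094), (42.99999237060547, 60.99999237060547), -0.0)
((200.015380859375, 183.87692260742188), (24.0627384185791, 30.7606143951416), 7.125016689300537)
(array([0.60136191, 0.30141516, 0.012426  ]), [np.float64(0.0014605614462887635), np.float64(0.0014605614462889218)])
0.008 [[0.6441, 0.2691, 0.008], [0.561, 0.2771, 0.008], [0.5654, 0.3329, 0.008], [0.6487, 0.3277, 0.008]]
0.043 [[0.6328, 0.2724, 0.043], [0.5565, 0.2798, 0.043], [0.5605, 0.331, 0.043], [0.6371, 0.3263, 0.043]]
```

View pics/w2.png

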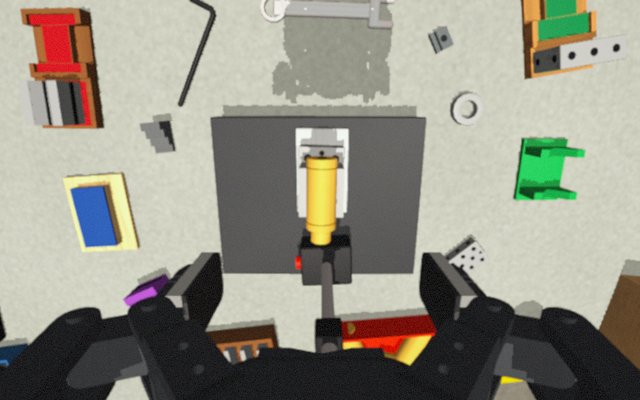

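The view shows the bush from (321,157) at its near end to (320,243) at the spigot end, the vee-block under it, the plate at (322,173), the granite front edge at row 117, and the stand base at (325,260).

Run:
```python
from h import *
i2,c2=load('w2.png'); t=cv2.imread('pics/top0.png'); s=cv2.imread('pics/scene0.png')
def ends(im,box,lo=(13,120,80)):
    m,cs=blob(im,lo,(32,255,255),box); r=cv2.minAreaRect(np.vstack(cs)); b=cv2.boxPoints(r)
    if np.linalg.norm(b[1]-b[0])>np.linalg.norm(b[2]-b[1]): b=np.roll(b,1,axis=0)
    print(np.round(r[0],1),np.round(r[1],1)); return (b[0]+b[1])/2,(b[2]+b[3])/2,np.array(r[0]),m
e2=ends(i2,(295,145,345,250)); et=ends(t,(295,155,332,215)); es=ends(s,(308,175,352,222))
rs=[]
for n,e,c in(('wrist',e2,c2),('top',et,None),('scene',es,None)):
    o,d=ray(n,[e[2]],c); rs.append((o,d[0]))
print('3view ctr',tri(rs)); print('w,top',tri(rs[:2]));print('w,scene',tri([rs[0],rs[2]]))
for z in(.113,.128,.138): print(z,plane('wrist',e2[:2],z,c2).round(4).tolist(),plane('top',et[:2],z).round(4).tolist())
# shoulder: row widths in w2
for r in range(150,248,3): 
    c=np.where(e2[3][r])[0]; print(r,len(c),c.mean().round(1) if len(c) else '',end='; ')
```

```text
[322.5 202. ] [88. 31.]
[313.8 184.9] [12.3 36.7]
[332.4 199.8] [40.2 15.3]
3view ctr (array([0.58675211, 0.00565932, 0.12891048]), [np.float64(0.0006652899293499112), np.float64(0.0017240244426511453), np.float64(0.0011061923455261582)])
w,top (array([0.58412114, 0.00528095, 0.13982994]), [np.float64(0.0008998335749619768), np.float64(0.0008998335749620138)])
w,scene (array([0.58746035, 0.00617249, 0.12912433]), [np.float64(0.0002623946635574195), np.float64(0.000262394663557279)])
0.113 [[0.5468, 0.0096, 0.113], [0.6403, 0.0014, 0.113]] [[0.5446, 0.0087, 0.113], [0.6312, 0.0006, 0.113]]
0.128 [[0.5447, 0.0097, 0.128], [0.6339, 0.0018, 0.128]] [[0.5431, 0.0085, 0.128], [0.6285, 0.0005, 0.128]]
0.138 [[0.5432, 0.0098, 0.138], [0.6296, 0.0022, 0.138]] [[0.5421, 0.0083, 0.138], [0.6267, 0.0005, 0.138]]
150 0 ; 153 0 ; 156 0 ; 159 31 322.5; 162 32 322.5; 165 32 322.5; 168 31 323.0; 171 29 322.0; 174 29 322.0; 177 29 322.0; 180 29 322.0; 183 29 322.0; 186 29 322.0; 189 29 322.0; 192 29 322.0; 195 29 322.0; 198 29 322.0; 201 29 322.0; 204 29 322.0; 207 28 321.5; 210 28 321.5; 213 28 321.5; 216 28 321.5; 219 30 321.5; 222 31 322.0; 225 30 321.5; 228 30 321.5; 231 28 321.5; 234 22 321.5; 237 21 321.0; 240 21 321.0; 243 19 321.0; 246 7 322.0;
```

Emit:
jog_arm(
  targets=[
    [-0.013, 0, 0.035, 0],
    [-0.013, 0, 0.07, 0],
    [-0.013, 0, 0.105, 0],
    [-0.013, 0, 0.14, 0],
    [-0.013, 0, 0.14, 0],
  ],
)

```text
time: 2.78
tool_pos: [0.5746, 0.0054, 0.1489]
tool_rot: [-0.008, 0.044, 0.999, 0.001]
contact_force: [-1.4, 0.3, -0.5]
gripper_width: 1.0
```

Emit:
jog_arm(
  targets=[
    [0, 0, 0, 0],
    [0, 0, 0, 0],
  ],
)

```text
time: 2.95
tool_pos: [0.5812, 0.004, 0.1602]
tool_rot: [0.001, 0.045, 0.999, -0.0]
contact_force: [0.5, -0.1, 0.4]
gripper_width: 1.003
```

Run:
```python
from h import *
togo(.580,.006,.123,-5.2); im,cal=wshot('w3.png'); i=cv2.imread('pics/w3.png')
m,cs=blob(i,(13,120,80),(32,255,255),(250,100,400,330)); r=cv2.minAreaRect(cs[0]); print(r); b=cv2.boxPoints(r); print(plane('wrist',b,.128,cal).round(4).tolist())
```

```text
togo mm [ 1.4  1.8 37.2] turn 0.1 | tcp [0.5812 0.004  0.1602] yawy 84.9 tiltz [ 0.003 -0.   ] t 2.95 w 1.003 F [ 0.5 -0.1  0.4]
((325.5, 240.5), (151.0, 55.0), 90.0)
[[0.5418, -0.0049, 0.128], [0.5445, 0.0241, 0.128], [0.6367, 0.0183, 0.128], [0.6337, -0.015, 0.128]]
```

View pics/w3.png

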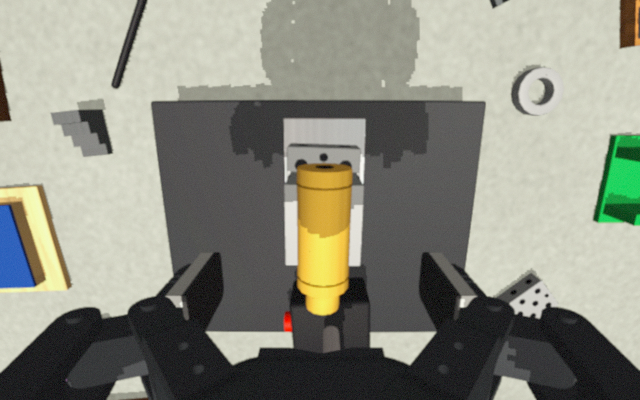

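The bush runs from (325,165) to (325,312), midway between the open fingers. I'll descend slowly and close.

Emit:
jog_arm(
  targets=[
    [0.001, 0.002, 0.01, 0],
    [0.001, 0.002, 0.02, 0],
    [0.001, 0.002, 0.028, 0],
    [0.001, 0.002, 0.034, 0],
    [0.001, 0.002, 0.037, 0],
  ],
)

```text
time: 3.42
tool_pos: [0.5782, 0.0055, 0.1192]
tool_rot: [-0.001, 0.046, 0.999, 0.0]
contact_force: [-0.1, -0.6, -0.5]
gripper_width: 1.003
```

Emit:
jog_arm(
  targets=[
    [0, 0, 0, 0],
    [0, 0, 0, 0],
    [0, 0, 0, 0],
    [0, 0, 0, 0],
    [0, 0, 0, 0],
  ],
  fingers=0.2,
)

```text
time: 3.83
tool_pos: [0.5797, 0.0055, 0.1219]
tool_rot: [0.001, 0.046, 0.999, 0.0]
contact_force: [2.2, -0.1, -0.5]
gripper_width: 0.326
```

Emit:
jog_arm(
  targets=[
    [0, 0, 0, 0],
    [0, 0, 0, 0],
    [0, 0, 0, 0],
    [0, 0, 0, 0],
    [0, 0, 0, 0],
  ],
)

```text
time: 4.25
tool_pos: [0.5797, 0.0055, 0.1218]
tool_rot: [0.001, 0.045, 0.999, -0.0]
contact_force: [-0.5, 0.1, 5.2]
gripper_width: 0.321
```

Emit:
jog_arm(
  targets=[
    [0, 0, -0.01, 0],
    [0, 0, -0.03, 0],
    [0, 0, -0.05, 0],
    [0, 0, -0.07, 0],
    [0, 0, -0.08, 0],
  ],
)

```text
time: 4.67
tool_pos: [0.5794, 0.0054, 0.2027]
tool_rot: [0.001, 0.045, 0.999, -0.0]
contact_force: [1.0, -0.4, -2.8]
gripper_width: 0.327
```

Emit:
jog_arm(
  targets=[
    [0.002, 0.02, 0, 0],
    [0.002, 0.05, 0, 0],
    [0.002, 0.085, 0, 0],
    [0.002, 0.12, 0, 0],
    [0.002, 0.15, 0, 0],
  ],
)

```text
time: 5.08
tool_pos: [0.5898, 0.1568, 0.1995]
tool_rot: [-0.001, 0.045, 0.999, -0.0]
contact_force: [0.6, 0.5, -2.6]
gripper_width: 0.326
```

Emit:
jog_arm(
  targets=[
    [0.002, 0.035, 0, -0.8],
    [0.002, 0.075, 0, -0.8],
    [0.002, 0.11, 0, -0.8],
    [0.002, 0.135, 0, -0.8],
    [0.002, 0.147, 0, -0.8],
  ],
)

```text
time: 5.5
tool_pos: [0.6009, 0.3046, 0.1991]
tool_rot: [-0.001, 0.037, 0.999, -0.0]
contact_force: [-0.8, -0.4, -2.8]
gripper_width: 0.323
```

Emit:
jog_arm(
  targets=[
    [0, 0, 0, 0],
    [0, 0, 0, 0],
    [0, 0, 0, 0],
  ],
)

```text
time: 5.75
tool_pos: [0.6019, 0.3003, 0.2001]
tool_rot: [-0.001, 0.039, 0.999, -0.001]
contact_force: [-0.2, -0.3, -3.6]
gripper_width: 0.325
```

Run:
```python
from h import *
togo(.603,.3015,.042,-4.4); im,cal=wshot('w4.png')
```

```text
togo mm [ -1.2   1.5 158.1] turn -0.1 | tcp [0.6019 0.3003 0.2001] yawy 85.5 tiltz [-0.001 -0.001] t 5.75 w 0.325 F [-0.2 -0.3 -3.6]
```

View pics/w4.png

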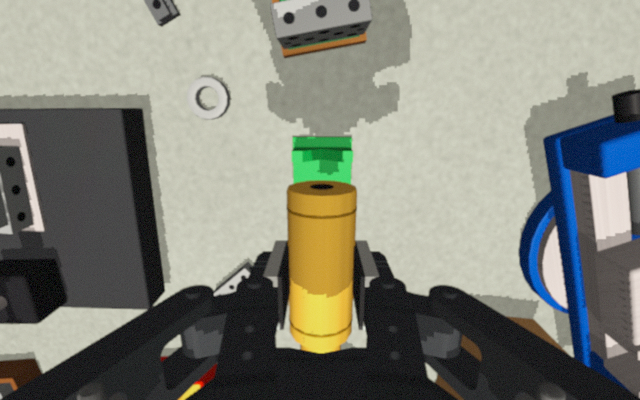

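The bush is held level at columns 288–356 and the cradle is below it at columns 293–352. I'll descend part-way and check the cradle's front edge.

Emit:
jog_arm(
  targets=[
    [-0.001, 0.001, 0.025, 0],
    [-0.001, 0.001, 0.05, 0],
    [-0.001, 0.001, 0.075, 0],
    [-0.001, 0.001, 0.09, 0],
    [-0.001, 0.001, 0.1, 0],
  ],
)

```text
time: 6.22
tool_pos: [0.602, 0.3008, 0.0981]
tool_rot: [-0.002, 0.039, 0.999, -0.001]
contact_force: [-0.0, -0.4, -4.0]
gripper_width: 0.325
```

Emit:
jog_arm(
  targets=[
    [0, 0, 0, 0],
    [0, 0, 0, 0],
    [0, 0, 0, 0],
  ],
)

```text
time: 6.47
tool_pos: [0.6045, 0.3028, 0.1031]
tool_rot: [0.002, 0.039, 0.999, 0.001]
contact_force: [0.3, 0.4, -2.8]
gripper_width: 0.326
```

Run:
```python
from h import *
i4,c4=load('w4.png')
print('edge foot',plane('wrist',[[293,136.5],[352,136.5]],.008,c4).round(4).tolist())
togo(.603,.3015,.042,-4.4); im,cal=wshot('w5.png')
i=cv2.imread('pics/w5.png'); m,cs=blob(i,(50,120,50),(75,255,255),(220,60,420,200)); r=cv2.boundingRect(np.vstack(cs)); print(r)
x,y,w,h=r
print('w5 foot edge',plane('wrist',[[x,y],[x+w,y]],.008,cal).round(4).tolist())
m,cs=blob(i,(13,120,80),(32,255,255),(200,100,440,330)); x,y,w,h=cv2.boundingRect(cs[0]); print(x,y,w,h,'near face bottom',plane('wrist',[[x,y],[x+w,y]],.105,cal).round(4).tolist())
```

```text
edge foot [[0.5588, 0.2753, 0.008], [0.5634, 0.3338, 0.008]]
togo mm [ 1.6 -1.5 61.1] turn -0.0 | tcp [0.6045 0.3028 0.1031] yawy 85.6 tiltz [0.003 0.001] t 6.47 w 0.326 F [ 0.3  0.4 -2.8]
(275, 145, 89, 56)
w5 foot edge [[0.5599, 0.2734, 0.008], [0.5648, 0.3364, 0.008]]
288 182 70 149 near face bottom [[0.5668, 0.2912, 0.105], [0.5692, 0.3213, 0.105]]
```

View pics/w5.png

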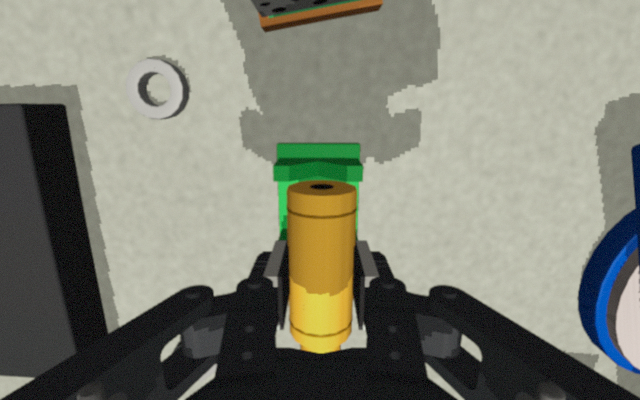

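Emit:
jog_arm(
  targets=[
    [0.001, -0.001, 0.015, 0],
    [0.001, -0.001, 0.03, 0],
    [0.001, -0.001, 0.043, 0],
    [0.001, -0.001, 0.052, 0],
    [0.001, -0.001, 0.058, 0],
  ],
)

```text
time: 6.93
tool_pos: [0.6003, 0.3011, 0.0397]
tool_rot: [-0.002, 0.038, 0.999, -0.001]
contact_force: [-4.1, 1.8, 25.8]
gripper_width: 0.327
```

Emit:
jog_arm(
  targets=[
    [0, 0, 0, 0],
    [0, 0, 0.002, 0],
    [0, 0, 0.003, 0],
    [0, 0, 0.004, 0],
    [0, 0, 0.004, 0],
  ],
)

```text
time: 7.35
tool_pos: [0.6026, 0.3014, 0.0402]
tool_rot: [0.0, 0.038, 0.999, -0.0]
contact_force: [-3.2, -3.4, 4.1]
gripper_width: 0.328
```

Emit:
jog_arm(
  targets=[
    [0, 0, 0, 0],
    [0, 0, 0, 0],
  ],
)

```text
time: 7.52
tool_pos: [0.6027, 0.3014, 0.0402]
tool_rot: [0.001, 0.038, 0.999, -0.0]
contact_force: [-3.2, -3.8, 5.8]
gripper_width: 0.33
```

Emit:
jog_arm(
  targets=[
    [0, 0, 0, 0],
    [0, 0, 0, 0],
    [0, 0, 0, 0],
    [0, 0, 0, 0],
    [0, 0, 0, 0],
  ],
  fingers=1.0,
)

```text
time: 7.93
tool_pos: [0.6021, 0.3018, 0.0387]
tool_rot: [-0.0, 0.038, 0.999, 0.0]
contact_force: [0.3, 0.4, 0.3]
gripper_width: 0.994
```

Emit:
jog_arm(
  targets=[
    [0, 0, -0.02, 0],
    [0, 0, -0.055, 0],
    [0, 0, -0.095, 0],
    [0, 0, -0.135, 0],
    [0, 0, -0.175, 0],
  ],
)

```text
time: 8.35
tool_pos: [0.6017, 0.3016, 0.2154]
tool_rot: [-0.0, 0.038, 0.999, 0.0]
contact_force: [0.0, -0.1, 0.2]
gripper_width: 1.005
```

Emit:
jog_arm(
  targets=[
    [0, 0, -0.03, 0],
    [0, 0, -0.06, 0],
    [0, 0, -0.06, 0],
    [0, 0, -0.06, 0],
    [0, 0, -0.06, 0],
  ],
)

```text
time: 8.77
tool_pos: [0.6018, 0.3016, 0.273]
tool_rot: [-0.0, 0.038, 0.999, -0.0]
contact_force: [0.0, -0.4, -0.5]
gripper_width: 1.002
```

Run:
```python
from h import *
togo(.57,.006,.28,-5.2); im,cal=wshot('w6.png'); i=cv2.imread('pics/w6.png')
m,cs=blob(i,(13,120,80),(32,255,255),(250,100,400,330)); r=cv2.minAreaRect(cs[0]); print(r); b=cv2.boxPoints(r); print(plane('wrist',b,.046,cal).round(4).tolist())
t=save('top','top1.png'); t=cv2.imread('pics/top1.png'); m,cs=blob(t,(13,120,80),(32,255,255),(170,150,230,220)); q=cv2.minAreaRect(np.vstack(cs)); print(q); print(plane('top',cv2.boxPoints(q),.046).round(4).tolist())
```

```text
togo mm [   9.  -297.1   -6.9] turn 0.8 | tcp [0.6018 0.3016 0.273 ] yawy 85.6 tiltz [-0.001 -0.   ] t 8.77 w 1.002 F [ 0.  -0.4 -0.5]
((321.5, 178.0), (74.0, 27.0), 90.0)
[[0.5675, 0.2897, 0.046], [0.5698, 0.3193, 0.046], [0.6552, 0.3136, 0.046], [0.6527, 0.2821, 0.046]]
((197.43670654296875, 179.2248992919922), (11.630407333374023, 33.10700607299805), 7.594642639160156)
[[0.567, 0.3178, 0.046], [0.651, 0.3106, 0.046], [0.6474, 0.2807, 0.046], [0.5636, 0.2881, 0.046]]
```

Emit:
jog_arm(
  targets=[
    [0.002, -0.03, 0, 0],
    [0.004, -0.065, 0, 0],
    [0.005, -0.1, 0, 0],
    [0.006, -0.13, 0, 0],
    [0.006, -0.155, 0, 0.8],
  ],
)

```text
time: 9.28
tool_pos: [0.5829, 0.1456, 0.2715]
tool_rot: [-0.002, 0.046, 0.999, -0.001]
contact_force: [0.8, -0.0, 0.0]
gripper_width: 0.998
```

Emit:
jog_arm(
  targets=[
    [0.003, -0.04, 0, 0],
    [0.003, -0.08, 0, 0],
    [0.003, -0.115, 0, 0],
    [0.003, -0.135, 0, 0],
    [0.003, -0.142, 0, 0],
  ],
)

```text
time: 9.7
tool_pos: [0.5672, 0.0036, 0.2717]
tool_rot: [-0.002, 0.047, 0.999, -0.0]
contact_force: [0.1, 1.0, -0.8]
gripper_width: 1.0
```

Emit:
jog_arm(
  targets=[
    [0, 0, 0, 0],
    [0, 0, 0, 0],
    [0, 0, 0, 0],
  ],
)

```text
time: 9.95
tool_pos: [0.5682, 0.0075, 0.2732]
tool_rot: [-0.001, 0.045, 0.999, 0.0]
contact_force: [0.0, 0.0, 0.4]
gripper_width: 0.999
```

Run:
```python
from h import *
togo(.577,.006,.28,-5.2); im,cal=wshot('w7.png'); i=cv2.imread('pics/w7.png')
cv2.imwrite('pics/w7c.png',cv2.resize(i[100:300,200:450],None,fx=3,fy=3,interpolation=cv2.INTER_CUBIC))
```

```text
togo mm [-8.9 -0.7 -6.8] turn 0.1 | tcp [0.5682 0.0075 0.2732] yawy 84.9 tiltz [-0.001  0.001] t 9.95 w 0.999 F [0.  0.  0.4]
```

View pics/w7c.png

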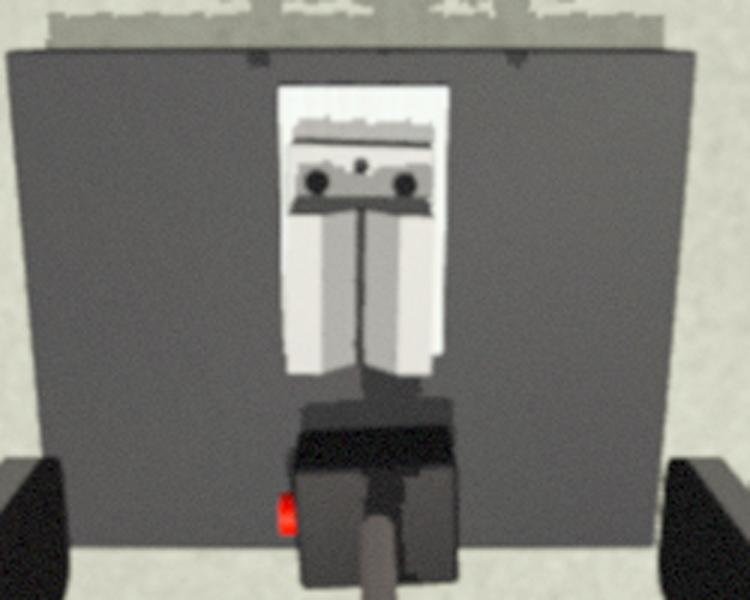

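The crop shows the vee-block top with corners (288,215), (432,217), (288,374) and (431,374). It also shows the drilled block's front edge at row 147, the plate's front edge from (278,87) to (449,87), and the granite edge at row 50.

```bash
cat > v.py <<'E'
from h import *
i,c=load('w7.png')
f=lambda L,z: plane('wrist',np.array(L)/3+[200,100],z,c)
P=f([(288,215),(432,217),(431,374),(288,374)],.119); print(P.round(4).tolist(),P.mean(0).round(4)); print('len',np.linalg.norm(P[3]-P[0]),np.linalg.norm(P[2]-P[1]),'wid',np.linalg.norm(P[1]-P[0]))
for e in (P[3]-P[0],P[2]-P[1]): print('ang',np.degrees(np.arctan2(e[1],e[0])))
e=P[0]-P[1]; print('wang',np.degrees(np.arctan2(e[1],e[0])))
for n,L,z in(('block',[(293,143),(432,147)],.079),('pack',[(278,87),(449,87),(443,354)],.054),('gran',[(8,52),(695,52),(653,546),(44,546)],.05)): print(n,f(L,z).round(4).tolist())
E
python3 v.py
```

```text
[[0.5537, -0.0139, 0.119], [0.5583, 0.0293, 0.119], [0.6083, 0.0254, 0.119], [0.6042, -0.0195, 0.119]] [0.5811 0.0053 0.119 ]
len 0.05079231748925136 0.05017494135014527 wid 0.04347374823642755
ang -6.330353555765456
ang -4.492411652781693
wang -96.00759524500879
block [[0.5365, -0.0132, 0.079], [0.5421, 0.0332, 0.079]]
pack [[0.5189, -0.0184, 0.054], [0.5244, 0.0423, 0.054], [0.624, 0.0332, 0.054]]
gran [[0.4976, -0.1139, 0.05], [0.52, 0.1314, 0.05], [0.7162, 0.1138, 0.05], [0.6936, -0.1355, 0.05]]
```

Emit:
jog_arm(
  targets=[
    [-0.013, -0.001, 0.03, 0],
    [-0.013, -0.001, 0.06, 0],
    [-0.013, -0.001, 0.09, 0],
    [-0.013, -0.001, 0.115, 0],
    [-0.013, -0.001, 0.13, 0],
  ],
)

```text
time: 10.42
tool_pos: [0.5793, 0.0059, 0.1399]
tool_rot: [-0.003, 0.044, 0.999, 0.0]
contact_force: [-0.5, 0.5, -0.1]
gripper_width: 1.0
```

Emit:
jog_arm(
  targets=[
    [0, 0, 0.01, 0],
    [0, 0, 0.022, 0],
    [0, 0, 0.034, 0],
    [0, 0, 0.044, 0],
    [0, 0, 0.05, 0],
  ],
)

```text
time: 10.83
tool_pos: [0.581, 0.0044, 0.0929]
tool_rot: [-0.0, 0.045, 0.999, 0.0]
contact_force: [-1.0, 0.4, -0.5]
gripper_width: 1.002
```

Emit:
jog_arm(
  targets=[
    [0, 0, 0, 0],
    [0, 0, 0, 0],
    [0, 0, 0, 0],
  ],
)

```text
time: 11.08
tool_pos: [0.5818, 0.0041, 0.0948]
tool_rot: [0.001, 0.046, 0.999, -0.0]
contact_force: [0.3, -0.4, 0.6]
gripper_width: 0.999
```

Run:
```python
from h import *
togo(.581,.0055,.092,-5.3)
```

```text
togo mm [0.9 1.3 2.8] turn 0.1 | tcp [0.5818 0.0041 0.0948] yawy 84.8 tiltz [ 0.002 -0.   ] t 11.08 w 0.999 F [ 0.3 -0.4  0.6]
```

Emit:
jog_arm(
  targets=[
    [0.001, 0.001, 0.002, 0],
    [0.001, 0.001, 0.002, 0],
    [0.001, 0.001, 0.002, 0],
    [0.001, 0.001, 0.002, 0],
    [0.001, 0.001, 0.002, 0],
  ],
  fingers=0.35,
)

```text
time: 11.5
tool_pos: [0.5807, 0.0054, 0.0926]
tool_rot: [0.001, 0.045, 0.999, 0.0]
contact_force: [0.5, -0.5, 1.3]
gripper_width: 0.515
```

Emit:
jog_arm(
  targets=[
    [0, 0, 0, 0],
    [0, 0, 0, 0],
    [0, 0, 0, 0],
    [0, 0, 0, 0],
  ],
)

```text
time: 11.83
tool_pos: [0.5807, 0.0053, 0.0925]
tool_rot: [0.001, 0.045, 0.999, 0.0]
contact_force: [-0.6, 0.4, 4.5]
gripper_width: 0.513
```

Emit:
jog_arm(
  targets=[
    [0, 0, -0.005, 0],
    [0, 0, -0.015, 0],
    [0, 0, -0.03, 0],
    [0, 0, -0.05, 0],
    [0, 0, -0.07, 0],
  ],
)

```text
time: 12.25
tool_pos: [0.5785, 0.0054, 0.1606]
tool_rot: [-0.002, 0.045, 0.999, 0.0]
contact_force: [-0.1, -0.5, -5.8]
gripper_width: 0.515
```

Run:
```python
from h import *
togo(.39,-.3,.16,-7)
i=cv2.imread('pics/w2.png'); j=cv2.imread('pics/top1.png')
A=cv2.resize(i[0:140,0:120],(480,560),interpolation=cv2.INTER_CUBIC); B=cv2.resize(j[225:295,405:465],(480,560),interpolation=cv2.INTER_CUBIC)
cv2.imwrite('pics/vc.png',np.hstack([A,B])[:, :800+160][:, :960])
cv2.imwrite('pics/vc.png',cv2.resize(np.hstack([A,B]),(800,467)))
```

```text
togo mm [ 160.  -321.3    1.4] turn 1.8 | tcp [0.5785 0.0054 0.1606] yawy 84.8 tiltz [-0.005  0.   ] t 12.25 w 0.515 F [-0.1 -0.5 -5.8]
```

Emit:
jog_arm(
  targets=[
    [0.005, -0.02, -0.01, 0],
    [0.015, -0.05, -0.03, 0],
    [0.024, -0.085, -0.04, 0],
    [0.032, -0.12, -0.04, 0],
    [0.041, -0.155, -0.04, 0],
  ],
)

```text
time: 12.67
tool_pos: [0.5244, -0.1465, 0.2024]
tool_rot: [0.0, 0.045, 0.999, -0.0]
contact_force: [1.5, -0.8, -4.8]
gripper_width: 0.514
```

Emit:
jog_arm(
  targets=[
    [0.01, -0.035, 0, 0],
    [0.02, -0.07, 0, 0],
    [0.03, -0.11, 0, 1],
    [0.038, -0.145, 0, 2],
    [0.042, -0.165, 0, 2],
  ],
)

```text
time: 13.08
tool_pos: [0.466, -0.3086, 0.2009]
tool_rot: [-0.001, 0.065, 0.998, -0.0]
contact_force: [-0.1, 0.4, -5.5]
gripper_width: 0.516
```

Emit:
jog_arm(
  targets=[
    [0, 0, 0, 0],
    [0, 0, 0, 0],
    [0, 0, 0, 0],
    [0, 0, 0, 0],
  ],
)

```text
time: 13.42
tool_pos: [0.4685, -0.3046, 0.2013]
tool_rot: [-0.001, 0.062, 0.998, 0.001]
contact_force: [0.4, -0.4, -5.0]
gripper_width: 0.518
```

Run:
```python
from h import *
togo(.388,-.3,.2,-7); wshot('w8.png')
```

```text
togo mm [80.4 -5.4  1.4] turn -0.1 | tcp [ 0.4685 -0.3046  0.2013] yawy 82.9 tiltz [-0.001  0.001] t 13.42 w 0.518 F [ 0.4 -0.4 -5. ]
```

View pics/w8.png

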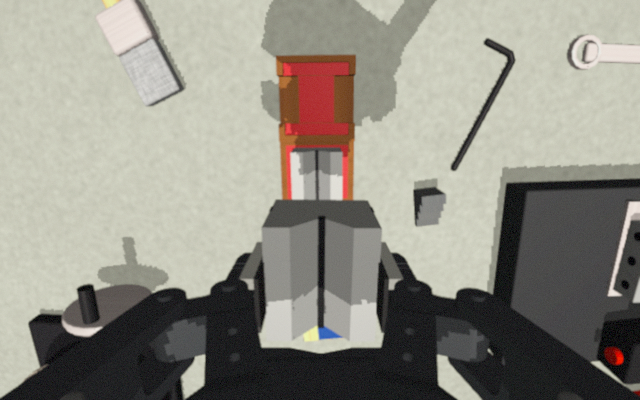

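The red-felt place lies at columns 280–354, rows 60–136. Its brown finger notches are at mid-length, and the twin is just beyond at row 150.

```bash
cat > felt.py <<'E'
from h import *
def felt(fn,box,rngs,z=.016):
    i,c=load(fn); h=cv2.cvtColor(i,cv2.COLOR_BGR2HSV); m=np.zeros(i.shape[:2],np.uint8); a,b,cc,d=box
    for lo,hi in rngs: m[b:d,a:cc]|=cv2.inRange(h[b:d,a:cc],lo,hi)
    m=cv2.morphologyEx(m,cv2.MORPH_OPEN,np.ones((3,3)))
    pts=cv2.findNonZero(m); r=cv2.minAreaRect(pts); P=plane('wrist',cv2.boxPoints(r),z,c)
    e,f=P[1]-P[0],P[2]-P[1]
    print(np.round(r[0],1),np.round(r[1],1),'ctr',P.mean(0).round(4),'sides',np.round([np.linalg.norm(e),np.linalg.norm(f)],4),'angs',[round(float((np.degrees(np.arctan2(g[1],g[0]))+45)%90-45),1) for g in(e,f)])
    for rr in range(b,d,4):
        q=np.where(m[rr])[0]
        if len(q): print(rr,q.min(),q.max(),end='; ')
    print()
E
python3 - <<'E'
from felt import *
felt('w8.png',(265,50,370,138),[((0,170,90),(6,255,255)),((172,170,90),(180,255,255))])
i,c=load('w8.png'); print(plane('wrist',[[277,56],[355,56]],.021,c).round(4))
E
```

```text
[315.5  98. ] [65. 72.] ctr [ 0.3917 -0.3002  0.016 ] sides [0.0658 0.0601] angs [-8.8, -7.2]
62 284 345; 66 283 348; 70 283 348; 74 283 348; 78 298 333; 82 298 333; 86 298 332; 90 299 333; 94 299 333; 98 299 333; 102 299 333; 106 299 333; 110 299 333; 114 299 333; 118 299 333; 122 299 333; 126 285 348; 130 285 348; 134 285 347; 
[[ 0.3503 -0.3299  0.021 ]
 [ 0.3592 -0.2597  0.021 ]]
```

Emit:
jog_arm(
  targets=[
    [0.02, -0.002, 0, 0],
    [0.045, -0.004, 0, 0],
    [0.065, -0.0055, 0, 0],
    [0.0775, -0.0055, 0.01, 0],
    [0.0775, -0.0055, 0.02, 0],
  ],
)

```text
time: 13.88
tool_pos: [0.39, -0.3008, 0.1823]
tool_rot: [0.0, 0.063, 0.998, -0.001]
contact_force: [1.0, 0.1, -5.9]
gripper_width: 0.518
```

Emit:
jog_arm(
  targets=[
    [0, 0, 0.025, 0],
    [0, 0, 0.05, 0],
    [0, 0, 0.075, 0],
    [0, 0, 0.095, 0],
    [0, 0, 0.105, 0],
  ],
)

```text
time: 14.3
tool_pos: [0.3901, -0.2991, 0.0732]
tool_rot: [-0.002, 0.062, 0.998, 0.002]
contact_force: [-0.3, 1.0, -6.5]
gripper_width: 0.517
```

Emit:
jog_arm(
  targets=[
    [0, 0, 0, 0],
    [0, 0, 0, 0],
    [0, 0, 0, 0],
  ],
)

```text
time: 14.55
tool_pos: [0.3922, -0.3023, 0.0786]
tool_rot: [0.001, 0.063, 0.998, -0.001]
contact_force: [-0.4, -0.5, -5.2]
gripper_width: 0.514
```

Run:
```python
from h import *
togo(.391,-.3005,.0295,-7.1)
```

```text
togo mm [ 1.5  1.8 49.1] turn -0.1 | tcp [ 0.3922 -0.3023  0.0786] yawy 82.8 tiltz [ 0.002 -0.002] t 14.55 w 0.514 F [-0.4 -0.5 -5.2]
```

Emit:
jog_arm(
  targets=[
    [0.001, 0.001, 0.01, 0],
    [0.001, 0.001, 0.02, 0],
    [0.001, 0.001, 0.03, 0],
    [0.001, 0.001, 0.037, 0],
    [0.001, 0.001, 0.042, 0],
  ],
)

```text
time: 14.97
tool_pos: [0.3893, -0.2997, 0.0331]
tool_rot: [-0.001, 0.063, 0.998, 0.001]
contact_force: [0.1, 0.4, -5.8]
gripper_width: 0.515
```

Emit:
jog_arm(
  targets=[
    [0, 0, 0, 0],
    [0, 0, 0.002, 0],
    [0, 0, 0.004, 0],
    [0, 0, 0.006, 0],
    [0, 0, 0.007, 0],
  ],
)

```text
time: 15.38
tool_pos: [0.3905, -0.301, 0.0295]
tool_rot: [0.0, 0.063, 0.998, -0.0]
contact_force: [-5.3, 4.4, 10.5]
gripper_width: 0.516
```

Emit:
jog_arm(
  targets=[
    [0, 0, 0, 0],
    [0, 0, 0, 0],
    [0, 0, 0, 0],
  ],
)

```text
time: 15.63
tool_pos: [0.3906, -0.301, 0.0295]
tool_rot: [0.0, 0.063, 0.998, -0.0]
contact_force: [-3.9, 3.8, 6.5]
gripper_width: 0.515
```

Emit:
jog_arm(
  targets=[
    [0, 0, 0, 0],
    [0, 0, 0, 0],
    [0, 0, 0, 0],
    [0, 0, 0, 0],
    [0, 0, 0, 0],
  ],
  fingers=1.0,
)

```text
time: 16.05
tool_pos: [0.3903, -0.3007, 0.0281]
tool_rot: [0.0, 0.063, 0.998, -0.0]
contact_force: [-0.7, -0.2, -0.8]
gripper_width: 1.001
```

Emit:
jog_arm(
  targets=[
    [0, 0, -0.02, 0],
    [0, 0, -0.06, 0],
    [0, 0, -0.1, 0],
    [0, 0, -0.14, 0],
    [0, 0, -0.18, 0],
  ],
)

```text
time: 16.47
tool_pos: [0.3898, -0.3002, 0.2097]
tool_rot: [0.0, 0.063, 0.998, -0.0]
contact_force: [0.9, -1.5, 0.0]
gripper_width: 0.999
```

Emit:
jog_arm(
  targets=[
    [-0.01, 0.02, -0.03, 0],
    [-0.025, 0.055, -0.03, 0],
    [-0.04, 0.09, -0.03, 0],
    [-0.055, 0.125, -0.03, 0],
    [-0.065, 0.16, -0.03, 0],
  ],
)

```text
time: 16.88
tool_pos: [0.4757, -0.1485, 0.2384]
tool_rot: [0.001, 0.063, 0.998, -0.0]
contact_force: [1.2, -0.3, -0.5]
gripper_width: 0.998
```

Emit:
jog_arm(
  targets=[
    [-0.015, 0.035, 0, 0],
    [-0.03, 0.07, 0, 0],
    [-0.045, 0.11, 0, -1],
    [-0.06, 0.145, 0, -2],
    [-0.065, 0.167, 0, -2],
  ],
)

```text
time: 17.3
tool_pos: [0.5615, 0.0109, 0.2378]
tool_rot: [0.0, 0.044, 0.999, 0.0]
contact_force: [-0.9, 0.3, -0.5]
gripper_width: 1.004
```

Emit:
jog_arm(
  targets=[
    [0, 0, 0, 0],
    [0, 0, 0, 0],
    [0, 0, 0, 0],
  ],
)

```text
time: 17.55
tool_pos: [0.5599, 0.0071, 0.2377]
tool_rot: [-0.0, 0.046, 0.999, -0.0]
contact_force: [0.0, -0.5, 1.4]
gripper_width: 0.997
```

Run:
```python
from h import *
togo(.577,.0066,.2,-5.2); wshot('w9.png'); i=cv2.imread('pics/w9.png'); save('top','top2.png'); t=cv2.imread('pics/top2.png')
A=cv2.resize(i[90:290,220:430],None,fx=2.6,fy=2.6,interpolation=cv2.INTER_CUBIC); B=cv2.resize(t[215:295,405:465],None,fx=4,fy=4,interpolation=cv2.INTER_CUBIC)
C=np.zeros((520,790,3),np.uint8); C[:A.shape[0],:A.shape[1]]=A; C[:320,548:788]=B; cv2.imwrite('pics/c9.png',C)
```

```text
togo mm [-17.1   1.1  37.7] turn -0.0 | tcp [0.5599 0.0071 0.2377] yawy 84.8 tiltz [-0.    -0.001] t 17.55 w 0.997 F [ 0.  -0.5  1.4]
```

View pics/c9.png

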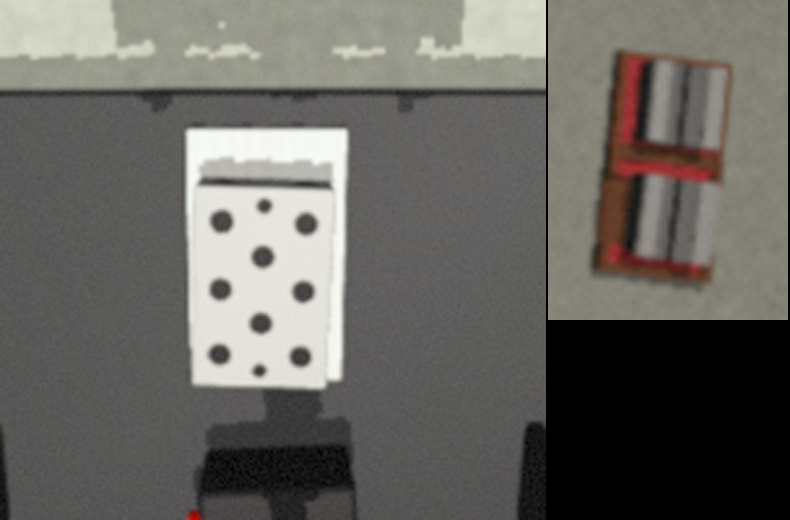

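The vee-block stands in its case beside the twin (right inset). The drilled block's top corners are at (198,185), (332,188), (326,388) and (192,385) in the crop. The plate corners are at (186,128), (348,128) and (342,381).

Run:
```python
from h import *
i,c=load('w9.png'); f=lambda L,z: plane('wrist',np.array(L)/2.6+[220,90],z,c)
ang=lambda e: round(float((np.degrees(np.arctan2(e[1],e[0]))+45)%90-45),1)
P=f([(198,185),(332,188),(326,388),(192,385)],.079); print(P.round(4).tolist(),P.mean(0).round(4),[ (round(float(np.linalg.norm(P[k]-P[k-1])),4),ang(P[k]-P[k-1])) for k in range(4)])
P=f([(186,128),(348,128),(342,381)],.054); print(P.round(4).tolist(),((P[0]+P[2])/2).round(4),ang(P[1]-P[0]),ang(P[2]-P[1]))
# height check: block top from wrist views w7 & w9 front corners, plus scene
i7,c7=load('w7.png')
for a,b in(((293,143),(198,185)),((431,147),(332,188))):
    o7,d7=ray('wrist',[np.array(a)/3+[200,100]],c7); o9,d9=ray('wrist',[np.array(b)/2.6+[220,90]],c); print(tri([(o7,d7[0]),(o9,d9[0])]))
togo(.577,.0066,.07,-5.2)
```

```text
[[0.5366, -0.0137, 0.079], [0.542, 0.033, 0.079], [0.6169, 0.0255, 0.079], [0.6111, -0.0243, 0.079]] [0.5766 0.0051 0.079 ] [(0.0752, -8.1), (0.047, -6.6), (0.0752, -5.7), (0.0501, -6.6)]
[[0.5185, -0.018, 0.054], [0.5241, 0.0422, 0.054], [0.6247, 0.0332, 0.054]] [0.5716 0.0076 0.054 ] -5.3 -5.1
(array([ 0.53588778, -0.01302187,  0.08443036]), [np.float64(0.00020741685521886524), np.float64(0.00020741685521890305)])
(array([0.54208849, 0.03296251, 0.07850851]), [np.float64(7.750375987098663e-05), np.float64(7.750375987100354e-05)])
togo mm [-17.1   1.7 167.9] turn -0.1 | tcp [0.5598 0.0065 0.2379] yawy 84.7 tiltz [-0. -0.] t 17.65 w 1.0 F [ 0.   0.1 -0.2]
```

Emit:
jog_arm(
  targets=[
    [-0.017, 0, 0.03, 0.7],
    [-0.017, 0, 0.065, 1.4],
    [-0.017, 0, 0.095, 1.4],
    [-0.017, 0, 0.12, 1.4],
    [-0.017, 0, 0.135, 1.4],
  ],
)

```text
time: 18.07
tool_pos: [0.5747, 0.0049, 0.0992]
tool_rot: [-0.002, 0.059, 0.998, 0.0]
contact_force: [0.1, -0.2, 0.3]
gripper_width: 1.002
```

Emit:
jog_arm(
  targets=[
    [0, 0, 0.008, 0],
    [0, 0, 0.017, 0],
    [0, 0, 0.025, 0],
    [0, 0, 0.031, 0],
    [0, 0, 0.035, 0],
  ],
)

```text
time: 18.48
tool_pos: [0.5774, 0.0058, 0.0681]
tool_rot: [0.0, 0.058, 0.998, -0.0]
contact_force: [-0.5, 0.1, -0.7]
gripper_width: 1.003
```

Emit:
jog_arm(
  targets=[
    [0, 0, 0, 0],
    [0, 0, 0, 0],
    [0, 0, 0, 0],
    [0, 0, 0, 0],
  ],
)

```text
time: 18.82
tool_pos: [0.5776, 0.0061, 0.0687]
tool_rot: [0.001, 0.058, 0.998, -0.0]
contact_force: [0.2, 0.4, 0.1]
gripper_width: 1.0
```

Run:
```python
from h import *
togo(.5766,.0053,.063,-6.7)
```

```text
togo mm [ 0.9 -0.9  5.7] turn 0.1 | tcp [0.5776 0.0061 0.0687] yawy 83.4 tiltz [ 0.001 -0.   ] t 18.82 w 1.0 F [0.2 0.4 0.1]
```

Emit:
jog_arm(
  targets=[
    [0.001, -0.001, 0.003, 0],
    [0.001, -0.001, 0.0055, 0],
    [0.001, -0.001, 0.0055, 0],
    [0.001, -0.001, 0.0055, 0],
    [0.001, -0.001, 0.0055, 0],
  ],
)

```text
time: 19.23
tool_pos: [0.5759, 0.0052, 0.0623]
tool_rot: [-0.0, 0.058, 0.998, 0.0]
contact_force: [0.5, -0.2, -0.5]
gripper_width: 1.001
```

Emit:
jog_arm(
  targets=[
    [0, 0, 0, 0],
    [0, 0, 0, 0],
    [0, 0, 0, 0],
    [0, 0, 0, 0],
    [0, 0, 0, 0],
  ],
  fingers=0.4,
)

```text
time: 19.65
tool_pos: [0.5764, 0.0051, 0.0629]
tool_rot: [0.001, 0.058, 0.998, -0.0]
contact_force: [-0.1, -0.4, 1.8]
gripper_width: 0.571
```

Emit:
jog_arm(
  targets=[
    [0, 0, 0, 0],
    [0, 0, 0, 0],
    [0, 0, 0, 0],
  ],
)

```text
time: 19.9
tool_pos: [0.5764, 0.0052, 0.0629]
tool_rot: [0.0, 0.058, 0.998, -0.0]
contact_force: [-0.3, 0.9, 2.3]
gripper_width: 0.568
```

Emit:
jog_arm(
  targets=[
    [0, 0, -0.003, 0],
    [0, 0, -0.01, 0],
    [0, 0, -0.025, 0],
    [0, 0, -0.045, 0],
    [0, 0, -0.07, 0],
  ],
)

```text
time: 20.32
tool_pos: [0.573, 0.0056, 0.1295]
tool_rot: [-0.004, 0.058, 0.998, 0.0]
contact_force: [0.3, 0.4, -6.6]
gripper_width: 0.565
```

Emit:
jog_arm(
  targets=[
    [0, 0, -0.025, 0],
    [0, 0, -0.05, 0],
    [0, 0, -0.06, 0],
    [0, 0, -0.06, 0],
    [0, 0, -0.06, 0],
  ],
)

```text
time: 20.73
tool_pos: [0.5753, 0.0053, 0.1913]
tool_rot: [-0.001, 0.058, 0.998, 0.0]
contact_force: [-0.8, -0.4, -6.9]
gripper_width: 0.569
```

Run:
```python
from h import *
togo(.47,.31,.2,5.4)
```

```text
togo mm [139.7 290.5  -8.5] turn -12.0 | tcp [0.5753 0.0053 0.1913] yawy 83.4 tiltz [-0.001  0.   ] t 20.73 w 0.569 F [-0.8 -0.4 -6.9]
```

Emit:
jog_arm(
  targets=[
    [0.01, 0.02, -0.009, 0],
    [0.025, 0.05, -0.009, 0],
    [0.04, 0.085, -0.009, 0],
    [0.056, 0.116, -0.009, 0],
    [0.07, 0.145, -0.009, 0],
  ],
)

```text
time: 21.15
tool_pos: [0.5204, 0.1586, 0.1978]
tool_rot: [-0.003, 0.058, 0.998, -0.0]
contact_force: [1.5, -0.1, -6.6]
gripper_width: 0.572
```

Emit:
jog_arm(
  targets=[
    [0.017, 0.035, 0, -3],
    [0.034, 0.07, 0, -6],
    [0.05, 0.104, 0, -9],
    [0.063, 0.131, 0, -11],
    [0.07, 0.145, 0, -12],
  ],
)

```text
time: 21.57
tool_pos: [0.4669, 0.3118, 0.1977]
tool_rot: [-0.003, -0.049, 0.999, -0.0]
contact_force: [0.6, -0.1, -6.3]
gripper_width: 0.565
```

Emit:
jog_arm(
  targets=[
    [0, 0, 0, 0],
    [0, 0, 0, 0],
    [0, 0, 0, 0],
    [0, 0, 0, 0],
  ],
)

```text
time: 21.9
tool_pos: [0.47, 0.3083, 0.1999]
tool_rot: [-0.001, -0.046, 0.999, -0.001]
contact_force: [0.4, -0.4, -5.8]
gripper_width: 0.567
```

Run:
```python
from h import *
togo(.39,.303,.2,5.4); wshot('w10.png')
from felt import *
felt('w10.png',(240,0,400,170),[((45,90,40),(85,255,255))])
```

```text
togo mm [80.2  2.1  0.1] turn -0.1 | tcp [0.47   0.3083 0.1999] yawy 95.3 tiltz [-0.002 -0.001] t 21.9 w 0.567 F [ 0.4 -0.4 -5.8]
[324.   98.5] [99. 70.] ctr [0.3943 0.3037 0.016 ] sides [0.0639 0.0902] angs [5.3, 6.8]
52 289 359; 56 289 359; 60 290 359; 64 290 359; 68 290 359; 72 290 359; 80 305 343; 84 305 343; 88 305 343; 92 305 343; 96 305 343; 100 305 343; 104 305 343; 108 305 343; 112 305 343; 116 306 343; 120 306 343; 124 306 342; 128 291 358; 132 291 357; 136 291 357; 140 291 357; 144 291 357; 148 292 328;
```

View pics/w10.png

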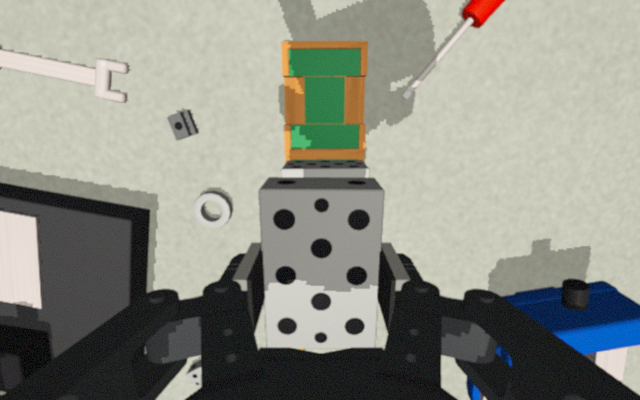

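The green-felt place is at columns 289–359, rows 48–148. The held block hangs square, and the twin is at row 165. Next I place it.

Emit:
jog_arm(
  targets=[
    [0.02, 0.001, 0, 0],
    [0.045, 0.002, 0, 0],
    [0.065, 0.003, 0, 0],
    [0.0765, 0.003, 0.01, 0],
    [0.0765, 0.003, 0.02, 0],
  ],
)

```text
time: 22.37
tool_pos: [0.3927, 0.3047, 0.1816]
tool_rot: [0.0, -0.047, 0.999, 0.0]
contact_force: [-0.0, 0.6, -6.1]
gripper_width: 0.566
```

Emit:
jog_arm(
  targets=[
    [0, 0, 0.025, 0],
    [0, 0, 0.05, 0],
    [0, 0, 0.075, 0],
    [0, 0, 0.095, 0],
    [0, 0, 0.105, 0],
  ],
)

```text
time: 22.78
tool_pos: [0.3925, 0.3034, 0.0727]
tool_rot: [-0.002, -0.046, 0.999, -0.001]
contact_force: [-1.3, -0.4, -6.3]
gripper_width: 0.562
```

Emit:
jog_arm(
  targets=[
    [0, 0, 0, 0],
    [0, 0, 0, 0],
    [0, 0, 0, 0],
  ],
)

```text
time: 23.03
tool_pos: [0.3953, 0.3057, 0.0781]
tool_rot: [0.001, -0.047, 0.999, 0.001]
contact_force: [0.2, 0.3, -5.6]
gripper_width: 0.565
```

Run:
```python
from h import *
togo(.3935,.304,.025,5.5)
```

```text
togo mm [ 2.1 -1.6 53.1] turn -0.1 | tcp [0.3953 0.3057 0.0781] yawy 95.4 tiltz [0.003 0.001] t 23.03 w 0.565 F [ 0.2  0.3 -5.6]
```

Emit:
jog_arm(
  targets=[
    [0.001, -0.001, 0.01, 0],
    [0.001, -0.001, 0.022, 0],
    [0.001, -0.001, 0.033, 0],
    [0.001, -0.001, 0.041, 0],
    [0.001, -0.001, 0.046, 0],
  ],
)

```text
time: 23.45
tool_pos: [0.3916, 0.3034, 0.0282]
tool_rot: [-0.001, -0.047, 0.999, -0.001]
contact_force: [-0.1, 0.5, -6.3]
gripper_width: 0.565
```

Emit:
jog_arm(
  targets=[
    [0, 0, 0, 0],
    [0, 0, 0.002, 0],
    [0, 0, 0.004, 0],
    [0, 0, 0.006, 0],
    [0, 0, 0.007, 0],
  ],
)

```text
time: 23.87
tool_pos: [0.3935, 0.3045, 0.0249]
tool_rot: [0.0, -0.047, 0.999, 0.0]
contact_force: [-5.8, -2.3, 9.0]
gripper_width: 0.566
```

Emit:
jog_arm(
  targets=[
    [0, 0, 0, 0],
    [0, 0, 0, 0],
    [0, 0, 0, 0],
  ],
)

```text
time: 24.12
tool_pos: [0.3935, 0.3045, 0.0249]
tool_rot: [0.0, -0.047, 0.999, 0.0]
contact_force: [-4.5, -2.2, 5.3]
gripper_width: 0.568
```

Emit:
jog_arm(
  targets=[
    [0, 0, 0, 0],
    [0, 0, 0, 0],
    [0, 0, 0, 0],
    [0, 0, 0, 0],
    [0, 0, 0, 0],
  ],
  fingers=1.0,
)

```text
time: 24.53
tool_pos: [0.3932, 0.3043, 0.0235]
tool_rot: [0.0, -0.047, 0.999, 0.0]
contact_force: [-0.4, -0.2, 0.2]
gripper_width: 0.996
```

Emit:
jog_arm(
  targets=[
    [0, 0, -0.02, 0],
    [0, 0, -0.06, 0],
    [0, 0, -0.1, 0],
    [0, 0, -0.14, 0],
    [0, 0, -0.18, 0],
  ],
)

```text
time: 24.95
tool_pos: [0.3926, 0.3039, 0.2052]
tool_rot: [0.0, -0.047, 0.999, 0.0]
contact_force: [1.1, -0.6, -0.0]
gripper_width: 1.001
```

Emit:
jog_arm(
  targets=[
    [-0.01, -0.02, -0.015, 0],
    [-0.027, -0.055, -0.015, 0],
    [-0.045, -0.09, -0.015, 0],
    [-0.063, -0.125, -0.015, 0],
    [-0.08, -0.155, -0.015, 0],
  ],
)

```text
time: 25.37
tool_pos: [0.488, 0.1554, 0.2188]
tool_rot: [0.001, -0.047, 0.999, -0.0]
contact_force: [0.1, 0.5, -0.4]
gripper_width: 0.999
```

Emit:
jog_arm(
  targets=[
    [-0.015, -0.03, 0, 2.5],
    [-0.035, -0.065, 0, 5],
    [-0.054, -0.103, 0, 7.5],
    [-0.066, -0.135, 0, 10],
    [-0.071, -0.16, 0, 10.6],
  ],
  fingers=0,
)

```text
time: 25.78
tool_pos: [0.5742, 0.0019, 0.2183]
tool_rot: [0.0, 0.047, 0.999, -0.0]
contact_force: [-0.7, 0.2, 0.5]
gripper_width: 0.301
```

Emit:
jog_arm(
  targets=[
    [0, 0, 0, 0],
    [0, 0, 0, 0],
    [0, 0, 0, 0],
    [0, 0, 0, 0],
  ],
)

```text
time: 26.12
tool_pos: [0.5725, 0.0058, 0.2184]
tool_rot: [-0.0, 0.045, 0.999, 0.0]
contact_force: [0.3, 0.1, 0.6]
gripper_width: -0.001
```

Run:
```python
from h import *
togo(.5865,.0062,.06,-5.2); wshot('w11.png'); i=cv2.imread('pics/w11.png'); save('top','top3.png'); t=cv2.imread('pics/top3.png')
A=cv2.resize(i[60:300,200:450],None,fx=2.2,fy=2.2,interpolation=cv2.INTER_CUBIC); B=cv2.resize(t[220:295,170:225],None,fx=4,fy=4,interpolation=cv2.INTER_CUBIC)
C=np.zeros((528,790,3),np.uint8); C[:A.shape[0],:A.shape[1]]=A; C[:300,560:780]=B; cv2.imwrite('pics/c11.png',C)
```

```text
togo mm [-13.9   1.6 158.4] turn 0.1 | tcp [0.5725 0.0058 0.2184] yawy 84.9 tiltz [-0.  0.] t 26.12 w -0.001 F [0.3 0.1 0.6]
```

View pics/c11.png

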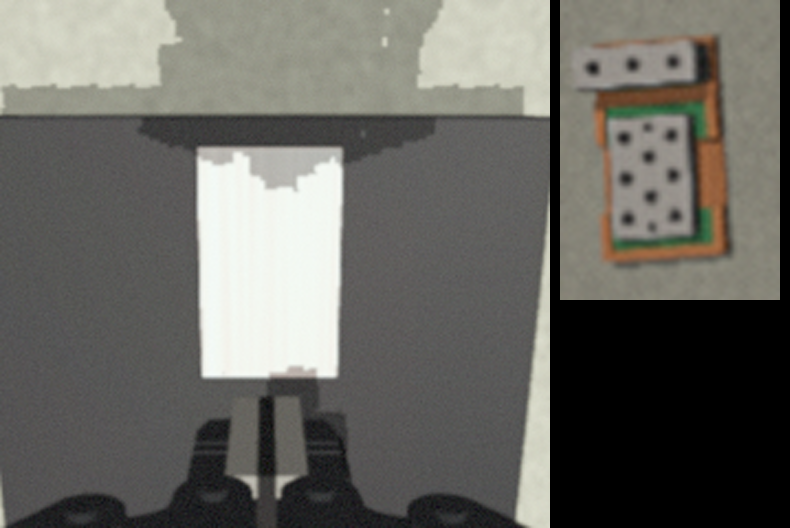

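The drilled block lies in its place beside the twin (inset). The plate is clear, with crop corners at (197,147), (343,147), (338,377) and (202,377), and the granite edge at row 115.

```bash
cat > pk.py <<'E'
from h import *
ang=lambda e: round(float((np.degrees(np.arctan2(e[1],e[0]))+45)%90-45),1)
def rep(P):
    n=len(P); print(P.round(4).tolist(),'ctr',P.mean(0).round(4),[(round(float(np.linalg.norm(P[k]-P[k-1])),4),ang(P[k]-P[k-1])) for k in range(n)])
E
python3 - <<'E'
from pk import *
i,c=load('w11.png'); f=lambda L,z: plane('wrist',np.array(L)/2.2+[200,60],z,c)
rep(f([(197,147),(343,147),(338,377),(202,377)],.054)); rep(f([(100,115),(400,115)],.05))
E
```

```text
[[0.5185, -0.018, 0.054], [0.5239, 0.0418, 0.054], [0.6243, 0.0332, 0.054], [0.6188, -0.0274, 0.054]] ctr [0.5714 0.0074 0.054 ] [(0.1007, -5.3), (0.0601, -5.2), (0.1007, -4.9), (0.0609, -5.2)]
[[0.502, -0.0569, 0.05], [0.5133, 0.0665, 0.05]] ctr [0.5077 0.0048 0.05  ] [(0.1239, -5.2), (0.1239, -5.2)]
```

Emit:
jog_arm(
  targets=[
    [-0.009, 0.001, 0.03, 0],
    [-0.009, 0.001, 0.065, 0],
    [-0.009, 0.001, 0.1, 0],
    [-0.009, 0.001, 0.125, 0],
    [-0.009, 0.001, 0.14, 0],
  ],
)

```text
time: 26.63
tool_pos: [0.5792, 0.0062, 0.0744]
tool_rot: [-0.003, 0.045, 0.999, 0.0]
contact_force: [-0.2, -0.1, -0.0]
gripper_width: 0.005
```

Emit:
jog_arm(
  targets=[
    [0, 0, 0, 0],
    [0, 0, 0, 0],
    [0, 0, 0.004, 0],
    [0, 0, 0.008, 0],
    [0, 0, 0.011, 0],
  ],
)

```text
time: 27.05
tool_pos: [0.583, 0.0049, 0.0689]
tool_rot: [0.001, 0.045, 0.999, -0.0]
contact_force: [0.8, -0.5, 0.2]
gripper_width: 0.001
```

Emit:
jog_arm(
  targets=[
    [0, 0, 0, 0],
    [0, 0, 0, 0],
    [0, 0, 0, 0],
  ],
)

```text
time: 27.3
tool_pos: [0.5821, 0.0048, 0.0678]
tool_rot: [0.0, 0.045, 0.999, -0.0]
contact_force: [1.0, 0.6, -0.3]
gripper_width: 0.001
```

Run:
```python
from h import *
togo(.5814,.0065,.054,-5.2)
```

```text
togo mm [ 0.9  1.6 13.8] turn -0.0 | tcp [0.5821 0.0048 0.0678] yawy 84.8 tiltz [ 0.001 -0.   ] t 27.3 w 0.001 F [ 1.   0.6 -0.3]
```

Emit:
jog_arm(
  targets=[
    [0, 0.0015, 0.004, 0],
    [0, 0.0015, 0.008, 0],
    [0, 0.0015, 0.011, 0],
    [0, 0.0015, 0.013, 0],
    [0, 0.0015, 0.0135, 0],
  ],
)

```text
time: 27.72
tool_pos: [0.5821, 0.0064, 0.0541]
tool_rot: [-0.0, 0.045, 0.999, 0.0]
contact_force: [-1.4, -0.2, 4.3]
gripper_width: -0.001
```

Emit:
jog_arm(
  targets=[
    [0, 0, 0, 0],
    [0, 0, 0.0005, 0],
    [0, 0, 0.001, 0],
    [0, 0, 0.001, 0],
  ],
)

```text
time: 28.05
tool_pos: [0.5827, 0.0063, 0.0541]
tool_rot: [0.001, 0.045, 0.999, -0.0]
contact_force: [-2.1, 1.3, 5.7]
gripper_width: -0.0
```

Emit:
jog_arm(
  targets=[
    [0, 0, 0.0005, 0],
    [0, 0, 0.001, 0],
    [0, 0, 0.001, 0],
  ],
)

```text
time: 28.3
tool_pos: [0.5833, 0.0062, 0.054]
tool_rot: [0.001, 0.045, 0.999, -0.0]
contact_force: [-2.4, 0.8, 9.8]
gripper_width: 0.001
```

Emit:
jog_arm(
  targets=[
    [0.002, 0, 0, 0],
    [0.004, 0, 0, 0],
    [0.006, 0, 0, 0],
    [0.008, 0, 0, 0],
    [0.01, 0, 0, 0],
  ],
)

```text
time: 28.72
tool_pos: [0.5744, 0.007, 0.054]
tool_rot: [0.003, 0.045, 0.999, -0.0]
contact_force: [2.6, -0.7, 5.5]
gripper_width: -0.0
```

```bash
cat >> pk.py <<'E'
def plate(fn,box=(230,20,430,330)):
    i,c=load(fn); g=cv2.cvtColor(i,cv2.COLOR_BGR2HSV); m=np.zeros(i.shape[:2],np.uint8); a,b,cc,d=box
    m[b:d,a:cc]=cv2.inRange(g[b:d,a:cc],(0,0,228),(180,40,255)); m=cv2.morphologyEx(m,cv2.MORPH_OPEN,np.ones((3,3)))
    cs=sorted(cv2.findContours(m,0,1)[0],key=cv2.contourArea)[-1]; print('bbox',cv2.boundingRect(cs)); return m,cs,c,i
E
python3 - <<'E'
from pk import *
togo(.5327,.0114,.054,-5.2); wshot('w12.png'); m,cs,c,i=plate('w12.png')
x,y,w,h=cv2.boundingRect(cs); print(plane('wrist',[[x,y],[x+w,y]],.054,c).round(4).tolist()); cv2.imwrite('pics/c12.png',i)
E
```

```text
togo mm [41.9  0.6 -0.2] turn -0.0 | tcp [0.5744 0.007  0.054 ] yawy 84.8 tiltz [ 0.006 -0.001] t 28.72 w -0.0 F [ 2.6 -0.7  5.5]
bbox (258, 250, 32, 44)
[[0.5678, -0.0221, 0.054], [0.5692, -0.0073, 0.054]]
```

View pics/c12.png

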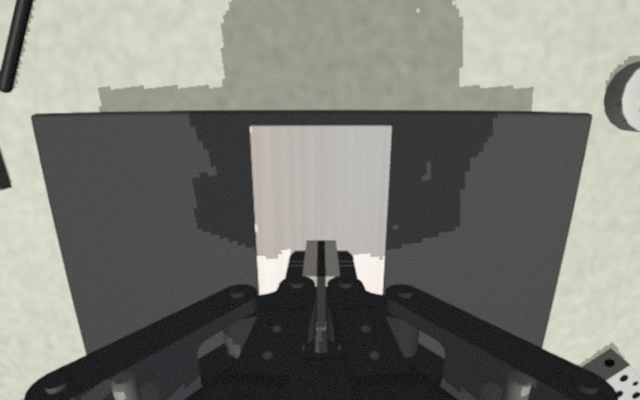

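The plate's front edge is at row 126 (columns 250–392) and the granite edge at row 113. Next: measure, then draw it on.

```bash
cat >> pk.py <<'E'
def front(fn,c0=235,c1=405,z=.054,thr=None):
    """front edge of plate near image columns c0..c1 and granite edge"""
    i,c=load(fn); g=cv2.cvtColor(i,cv2.COLOR_BGR2GRAY).astype(int)
    for col in(265,290,320,350,375):
        print(col,[ (r,int(g[r,col])) for r in range(60,200) if abs(g[r+1,col]-g[r-1,col])>40][:8])
E
python3 - <<'E'
from pk import *
i,c=load('w12.png'); rep(plane('wrist',[[250,126],[392,126]],.054,c)); rep(plane('wrist',[[100,114],[540,112]],.05,c)); front('w12.png')
E
```

```text
[[0.5116, -0.0174, 0.054], [0.5171, 0.0419, 0.054]] ctr [0.5144 0.0122 0.054 ] [(0.0596, -5.3), (0.0596, -5.3)]
[[0.5001, -0.0828, 0.05], [0.5169, 0.1073, 0.05]] ctr [0.5085 0.0122 0.05  ] [(0.1908, -5.0), (0.1908, -5.0)]
265 [(109, 133), (110, 90), (111, 51), (124, 68), (125, 114), (126, 164)]
290 [(109, 136), (110, 92), (111, 48), (124, 68), (125, 115), (126, 161)]
320 [(109, 133), (110, 86), (124, 71), (125, 122), (126, 164)]
350 [(109, 132), (110, 84), (124, 73), (125, 128), (126, 166)]
375 [(109, 135), (110, 92), (111, 49), (124, 76), (125, 128), (126, 171)]
```

Emit:
jog_arm(
  targets=[
    [0.001, 0, 0.0005, 0],
    [0.003, 0, 0.0005, 0],
    [0.005, 0, 0.0005, 0],
    [0.007, 0, 0.0005, 0],
    [0.009, 0, 0.0005, 0],
  ],
)

```text
time: 29.18
tool_pos: [0.566, 0.0077, 0.054]
tool_rot: [0.003, 0.045, 0.999, -0.0]
contact_force: [2.4, 0.2, 6.7]
gripper_width: 0.002
```

Emit:
jog_arm(
  targets=[
    [0.002, 0, 0, 0],
    [0.004, 0, 0, 0],
    [0.006, 0, 0, 0],
    [0.008, 0, 0, 0],
    [0.01, 0, 0, 0],
  ],
)

```text
time: 29.6
tool_pos: [0.556, 0.0086, 0.0541]
tool_rot: [0.004, 0.046, 0.999, -0.0]
contact_force: [2.4, -0.4, 6.9]
gripper_width: -0.001
```

Emit:
jog_arm(
  targets=[
    [0.002, 0, 0, 0],
    [0.004, 0, 0, 0],
    [0.006, 0, 0, 0],
    [0.008, 0, 0, 0],
    [0.01, 0, 0, 0],
  ],
)

```text
time: 30.02
tool_pos: [0.5461, 0.0095, 0.0541]
tool_rot: [0.004, 0.046, 0.999, -0.0]
contact_force: [2.6, 0.8, 7.4]
gripper_width: -0.003
```

Emit:
jog_arm(
  targets=[
    [0.002, 0, 0, 0],
    [0.004, 0, 0, 0],
    [0.006, 0, 0, 0],
    [0.009, 0, 0, 0],
    [0.012, 0, 0, 0],
  ],
)

```text
time: 30.43
tool_pos: [0.5341, 0.0106, 0.054]
tool_rot: [0.004, 0.046, 0.999, -0.0]
contact_force: [2.3, 0.0, 7.4]
gripper_width: 0.003
```

Emit:
jog_arm(
  targets=[
    [0.001, 0, 0, 0],
    [0.002, 0, 0, 0],
    [0.002, 0, 0, 0],
    [0.002, 0, 0, 0],
  ],
)

```text
time: 30.77
tool_pos: [0.5319, 0.0108, 0.054]
tool_rot: [0.003, 0.045, 0.999, -0.0]
contact_force: [1.2, 0.9, 7.6]
gripper_width: -0.002
```

Run:
```python
from pk import *
togo(.5327,.0114,.054,-5.2); wshot('w13.png'); front('w13.png')
```

```text
togo mm [-0.7  0.6  0. ] turn -0.0 | tcp [0.5319 0.0108 0.054 ] yawy 84.8 tiltz [ 0.006 -0.001] t 30.77 w -0.002 F [1.2 0.9 7.6]
265 []
290 []
320 []
350 []
375 []
```

Emit:
jog_arm(
  targets=[
    [0, 0, -0.003, 0],
    [0, 0, -0.015, 0],
    [0, 0, -0.045, 0],
    [0, 0, -0.08, 0],
    [0, 0, -0.12, 0],
  ],
)

```text
time: 31.23
tool_pos: [0.5272, 0.0114, 0.1708]
tool_rot: [-0.003, 0.045, 0.999, 0.0]
contact_force: [1.1, 0.7, 0.1]
gripper_width: -0.001
```

Emit:
jog_arm(
  targets=[
    [0, 0, -0.02, 0],
    [0, 0, -0.02, 0],
    [0, 0, -0.02, 0],
    [0, 0, -0.02, 0],
    [0, 0, -0.02, 0],
  ],
  fingers=1.0,
)

```text
time: 31.65
tool_pos: [0.5278, 0.0113, 0.1892]
tool_rot: [-0.002, 0.045, 0.999, 0.0]
contact_force: [-0.7, -0.3, -0.6]
gripper_width: 0.706
```

Run:
```python
from pk import *
togo(.5327,.0114,.054,-5.2); wshot('w14.png'); i=cv2.imread('pics/w14.png')
cv2.imwrite('pics/c14.png',cv2.resize(i[60:300,200:450],None,fx=2.4,fy=2.4,interpolation=cv2.INTER_CUBIC))
```

```text
togo mm [ -5.4   0.5 135.1] turn -0.0 | tcp [0.5278 0.0113 0.1892] yawy 84.8 tiltz [-0.004  0.   ] t 31.65 w 0.706 F [-0.7 -0.3 -0.6]
```

View pics/c14.png

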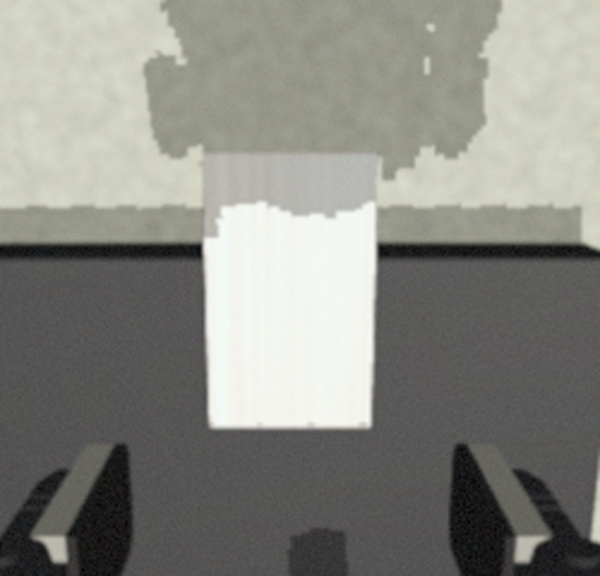

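The plate lies flat and sticks out. Its crop corners are (204,154), (376,154), (370,428) and (210,428), and the granite top edge is at about row 252.

Run:
```python
from pk import *
i,c=load('w14.png'); f=lambda L,z: plane('wrist',np.array(L)/2.4+[200,60],z,c)
P=f([(204,154),(376,154),(370,428),(210,428)],.054); rep(P); rep(f([(100,257),(500,257)],.05))
n=(P[0]+P[1])/2; ctr=P.mean(0); u=(ctr-n)/np.linalg.norm(ctr-n); g=n+u*.017; print('grip',g.round(4)); togo(g[0],g[1],.042,-5.2)
for nm in('pad',): pass
t=cv2.imread('pics/top3.png')
for nm,lo,hi,z in(('blue',(105,120,40),(125,255,255),.023),('foot',(20,60,90),(40,255,255),.008)):
    m,cs=blob(t,lo,hi,(410,155,460,212)); rep(plane('top',cv2.boxPoints(cv2.minAreaRect(np.vstack(cs))),z))
i,c=load('w2.png'); m,cs=blob(i,(105,120,40),(125,255,255),(50,160,145,260)); rep(plane('wrist',cv2.boxPoints(cv2.minAreaRect(cs[0])),.023,c))
```

```text
[[0.4697, -0.013, 0.054], [0.4751, 0.0453, 0.054], [0.5745, 0.0367, 0.054], [0.569, -0.0228, 0.054]] ctr [0.5221 0.0116 0.054 ] [(0.0998, -5.6), (0.0586, -5.3), (0.0998, -5.0), (0.0597, -5.3)]
[[0.502, -0.0548, 0.05], [0.5152, 0.0877, 0.05]] ctr [0.5086 0.0164 0.05  ] [(0.1431, -5.3), (0.1431, -5.3)]
grip [0.4893 0.0146 0.054 ]
togo mm [ 38.1  -0.3 147.3] turn -0.0 | tcp [0.5279 0.0113 0.1891] yawy 84.8 tiltz [-0.004  0.   ] t 31.7 w 0.795 F [-0.1  0.1 -0.5]
[[0.6464, -0.2852, 0.023], [0.6472, -0.327, 0.023], [0.5693, -0.3257, 0.023], [0.5686, -0.2842, 0.023]] ctr [ 0.6079 -0.3055  0.023 ] [(0.0777, -0.7), (0.0419, 1.1), (0.0779, -1.0), (0.0415, 0.9)]
[[0.6645, -0.2653, 0.008], [0.6662, -0.3502, 0.008], [0.553, -0.3481, 0.008], [0.5518, -0.2641, 0.008]] ctr [ 0.6089 -0.3069  0.008 ] [(0.1127, -0.6), (0.085, 1.2), (0.1132, -1.1), (0.084, 0.9)]
[[0.5714, -0.3252, 0.023], [0.5657, -0.2799, 0.023], [0.6526, -0.2827, 0.023], [0.6598, -0.3304, 0.023]] ctr [ 0.6124 -0.3045  0.023 ] [(0.0885, -3.4), (0.0457, 7.2), (0.087, -1.8), (0.0483, 8.5)]
```

Emit:
jog_arm(
  targets=[
    [0.015, 0, 0.02, 0],
    [0.03, 0, 0.045, 0],
    [0.038, 0, 0.075, 0],
    [0.038, 0, 0.095, 0],
    [0.038, 0, 0.105, 0],
  ],
)

```text
time: 32.12
tool_pos: [0.4876, 0.0151, 0.0814]
tool_rot: [-0.004, 0.045, 0.999, 0.0]
contact_force: [0.3, 0.2, 0.1]
gripper_width: 0.999
```

Emit:
jog_arm(
  targets=[
    [0, 0, 0, 0],
    [0, 0, 0.01, 0],
    [0, 0, 0.02, 0],
    [0, 0, 0.028, 0],
    [0, 0, 0.033, 0],
  ],
)

```text
time: 32.53
tool_pos: [0.4915, 0.0146, 0.0528]
tool_rot: [-0.0, 0.045, 0.999, -0.0]
contact_force: [-0.2, -0.1, 0.1]
gripper_width: 1.001
```

Emit:
jog_arm(
  targets=[
    [0, 0, 0, 0],
    [0, 0, 0, 0],
    [0, 0, 0, 0],
    [0, 0, 0, 0],
  ],
)

```text
time: 32.87
tool_pos: [0.4919, 0.0146, 0.0541]
tool_rot: [0.001, 0.045, 0.999, -0.0]
contact_force: [-0.1, -0.8, 0.2]
gripper_width: 0.997
```

Run:
```python
from pk import *
togo(.4893,.0146,.040,-5.2)
```

```text
togo mm [ 2.6 -0.2 14.1] turn -0.0 | tcp [0.4919 0.0146 0.0541] yawy 84.8 tiltz [ 0.001 -0.   ] t 32.87 w 0.997 F [-0.1 -0.8  0.2]
```

Emit:
jog_arm(
  targets=[
    [0.0025, 0, 0.004, 0],
    [0.0025, 0, 0.008, 0],
    [0.0025, 0, 0.012, 0],
    [0.0025, 0, 0.014, 0],
    [0.0025, 0, 0.014, 0],
  ],
)

```text
time: 33.28
tool_pos: [0.4882, 0.0149, 0.0385]
tool_rot: [-0.001, 0.045, 0.999, 0.0]
contact_force: [0.3, 1.3, -0.5]
gripper_width: 0.998
```

Emit:
jog_arm(
  targets=[
    [0, 0, 0, 0],
    [0, 0, 0, 0],
    [0, 0, 0, 0],
    [0, 0, 0, 0],
    [0, 0, 0, 0],
  ],
  fingers=0.5,
)

```text
time: 33.7
tool_pos: [0.4894, 0.0148, 0.0401]
tool_rot: [0.001, 0.045, 0.999, -0.0]
contact_force: [-1.3, 0.8, 3.4]
gripper_width: 0.678
```

Emit:
jog_arm(
  targets=[
    [0, 0, 0, 0],
    [0, 0, 0, 0],
    [0, 0, 0, 0],
  ],
)

```text
time: 33.95
tool_pos: [0.4894, 0.0148, 0.0399]
tool_rot: [0.001, 0.045, 0.999, -0.0]
contact_force: [-1.6, -0.8, 5.1]
gripper_width: 0.678
```

Emit:
jog_arm(
  targets=[
    [0, 0, -0.002, 0],
    [0, 0, -0.005, 0],
    [0, 0, -0.01, 0],
    [0, 0, -0.017, 0],
    [0, 0, -0.025, 0],
  ],
)

```text
time: 34.37
tool_pos: [0.4882, 0.015, 0.0643]
tool_rot: [-0.001, 0.045, 0.999, 0.0]
contact_force: [-0.3, 1.1, -1.9]
gripper_width: 0.676
```

Run:
```python
from pk import *
togo(.576,-.306,.2,-1); wshot('w15.png'); i=cv2.imread('pics/w15.png'); s=save('scene','scene1.png'); s=cv2.imread('pics/scene1.png')
A=cv2.resize(i[60:320,180:460],(480,446)); B=cv2.resize(s[150:290,250:400],None,fx=2.1,fy=2.1,interpolation=cv2.INTER_CUBIC); C=np.zeros((446,800,3),np.uint8); C[:,:480]=A; C[:B.shape[0],482:482+B.shape[1]]=B; cv2.imwrite('pics/c15.png',C)
```

```text
togo mm [-116.4 -311.6 -135.9] turn -4.2 | tcp [0.4882 0.015  0.0643] yawy 84.8 tiltz [-0.002  0.   ] t 34.37 w 0.676 F [-0.3  1.1 -1.9]
```

View pics/c15.png

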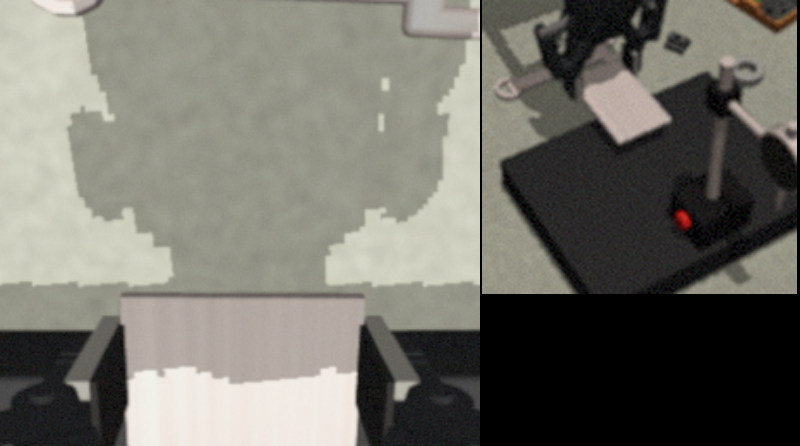

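The plate is held square and level at its front end and is clear of the granite. The stand is in place.

Emit:
jog_arm(
  targets=[
    [0, 0, -0.01, 0],
    [0, 0, -0.03, 0],
    [0, -0.01, -0.055, 0],
    [0, -0.025, -0.08, 0],
    [0, -0.045, -0.105, 0],
  ],
)

```text
time: 34.88
tool_pos: [0.4844, -0.0296, 0.1708]
tool_rot: [-0.0, 0.045, 0.999, 0.0]
contact_force: [0.5, -0.0, -2.2]
gripper_width: 0.675
```

Emit:
jog_arm(
  targets=[
    [-0.01, -0.025, -0.02, -1],
    [-0.03, -0.05, -0.035, -2],
    [-0.052, -0.08, -0.05, -3],
    [-0.073, -0.105, -0.065, -4.2],
    [-0.087, -0.123, -0.07, -4.2],
  ],
)

```text
time: 35.3
tool_pos: [0.5623, -0.1632, 0.243]
tool_rot: [0.002, 0.009, 1.0, -0.001]
contact_force: [-0.3, -0.0, -2.0]
gripper_width: 0.674
```

Emit:
jog_arm(
  targets=[
    [0, 0, 0, 0],
    [0, 0, 0, 0],
    [0, 0, 0, 0],
  ],
)

```text
time: 35.55
tool_pos: [0.5596, -0.1598, 0.2388]
tool_rot: [-0.001, 0.009, 1.0, 0.0]
contact_force: [0.9, -0.0, -2.0]
gripper_width: 0.674
```

Run:
```python
from pk import *
togo(.576,-.306,.1,-1); wshot('w16.png'); i,c=load('w16.png')
for nm,lo,hi,z in(('blue',(105,120,40),(125,255,255),.023),('foot',(20,60,90),(40,255,255),.008)):
    m,cs=blob(i,lo,hi,(60,100,300,330)); 
    for q in cs[:2]:
        r=cv2.minAreaRect(q); print(nm,np.round(r[0],1),np.round(r[1],1),round(r[2],1)); rep(plane('wrist',cv2.boxPoints(r),z,c))
        h=cv2.approxPolyDP(q,4,True).reshape(-1,2); print(h.tolist())
```

```text
togo mm [ -19.2 -146.1  138.7] turn -0.0 | tcp [ 0.5596 -0.1598  0.2388] yawy 89.0 tiltz [-0.002  0.001] t 35.55 w 0.674 F [ 0.9 -0.  -2. ]
blue [194.9 219.1] [71.1 39.6] 85.5
[[0.5703, -0.3255, 0.023], [0.5676, -0.2807, 0.023], [0.6527, -0.2832, 0.023], [0.6561, -0.3308, 0.023]] ctr [ 0.6117 -0.305   0.023 ] [(0.086, -3.6), (0.0449, 3.4), (0.0851, -1.7), (0.0477, 4.0)]
[[173, 186], [180, 253], [217, 253], [212, 186]]
foot [199.  214.6] [93.6 72.9] 86.3
[[0.5556, -0.3449, 0.008], [0.552, -0.2603, 0.008], [0.6678, -0.2632, 0.008], [0.673, -0.3549, 0.008]] ctr [ 0.6121 -0.3058  0.008 ] [(0.1178, -4.9), (0.0847, 2.5), (0.1158, -1.4), (0.0918, 3.3)]
[[161, 171], [170, 256], [234, 256], [232, 171]]
```

Run:
```python
from pk import *
i,c=load('w16.png')
rep(plane('wrist',[[173,185.5],[179.5,254],[217.5,254],[212.5,185.5]],.023,c)); rep(plane('wrist',[[161,171],[170,257],[234.5,257],[232.5,171]],.008,c))
togo(.577,-.306,.1,-1)
```

```text
[[0.5706, -0.3248, 0.023], [0.6534, -0.3286, 0.023], [0.654, -0.2833, 0.023], [0.5715, -0.2804, 0.023]] ctr [ 0.6124 -0.3043  0.023 ] [(0.0444, -1.2), (0.0829, -2.6), (0.0453, -0.8), (0.0826, -2.0)]
[[0.5566, -0.3435, 0.008], [0.664, -0.3482, 0.008], [0.6651, -0.2679, 0.008], [0.5583, -0.2607, 0.008]] ctr [ 0.611  -0.3051  0.008 ] [(0.0828, -1.2), (0.1075, -2.5), (0.0803, -0.8), (0.107, -3.8)]
togo mm [ -20.3 -146.4  138.5] turn 0.0 | tcp [ 0.5594 -0.1594  0.2386] yawy 89.0 tiltz [-0.002  0.001] t 35.6 w 0.676 F [ 0.3  0.1 -1.8]
```

Emit:
jog_arm(
  targets=[
    [-0.003, -0.02, 0.005, 0],
    [-0.008, -0.055, 0.015, 0],
    [-0.014, -0.09, 0.03, 0],
    [-0.019, -0.125, 0.045, 0],
    [-0.0207, -0.1446, 0.06, 0],
  ],
)

```text
time: 36.02
tool_pos: [0.5781, -0.307, 0.1786]
tool_rot: [-0.0, 0.009, 1.0, -0.001]
contact_force: [0.7, -0.3, -2.5]
gripper_width: 0.676
```

Emit:
jog_arm(
  targets=[
    [0, 0, 0.025, 0],
    [0, 0, 0.05, 0],
    [0, 0, 0.072, 0],
    [0, 0, 0.09, 0],
    [0, 0, 0.1, 0],
  ],
)

```text
time: 36.43
tool_pos: [0.5763, -0.3028, 0.0757]
tool_rot: [-0.002, 0.008, 1.0, 0.002]
contact_force: [0.4, -0.4, -2.2]
gripper_width: 0.674
```

Emit:
jog_arm(
  targets=[
    [0, 0, 0, 0],
    [0, 0, 0, 0],
    [0, 0, 0, 0],
  ],
)

```text
time: 36.68
tool_pos: [0.5793, -0.3054, 0.0812]
tool_rot: [0.001, 0.009, 1.0, -0.001]
contact_force: [-0.2, 0.4, -0.8]
gripper_width: 0.675
```

Run:
```python
from pk import *
togo(.5776,-.3043,.013,-1.2)
```

```text
togo mm [ 1.9  1.2 68.2] turn 0.2 | tcp [ 0.5793 -0.3054  0.0812] yawy 89.0 tiltz [ 0.002 -0.001] t 36.68 w 0.675 F [-0.2  0.4 -0.8]
```

Emit:
jog_arm(
  targets=[
    [0.001, 0.001, 0.015, 0],
    [0.001, 0.001, 0.03, 0],
    [0.001, 0.001, 0.043, 0],
    [0.001, 0.001, 0.052, 0],
    [0.001, 0.001, 0.057, 0],
  ],
)

```text
time: 37.1
tool_pos: [0.5758, -0.3032, 0.0192]
tool_rot: [-0.002, 0.009, 1.0, 0.001]
contact_force: [0.4, 0.3, -2.0]
gripper_width: 0.673
```

Emit:
jog_arm(
  targets=[
    [0, 0, 0, 0],
    [0, 0, 0, 0],
    [0, 0, 0.002, 0],
    [0, 0, 0.004, 0],
    [0, 0, 0.006, 0],
  ],
)

```text
time: 37.52
tool_pos: [0.578, -0.3047, 0.0171]
tool_rot: [0.001, 0.009, 1.0, -0.0]
contact_force: [-0.0, -0.2, -1.6]
gripper_width: 0.674
```

Emit:
jog_arm(
  targets=[
    [0, 0, 0.001, 0],
    [0, 0, 0.002, 0],
    [0, 0, 0.003, 0],
    [0, 0, 0.003, 0],
  ],
)

```text
time: 37.85
tool_pos: [0.5775, -0.3043, 0.0134]
tool_rot: [0.0, 0.009, 1.0, -0.0]
contact_force: [-0.7, 0.8, -1.3]
gripper_width: 0.676
```

Emit:
jog_arm(
  targets=[
    [0, 0, 0.0005, 0],
    [0, 0, 0.001, 0],
    [0, 0, 0.001, 0],
  ],
)

```text
time: 38.1
tool_pos: [0.5778, -0.3045, 0.0133]
tool_rot: [0.0, 0.009, 1.0, -0.0]
contact_force: [-1.1, 2.0, 3.6]
gripper_width: 0.675
```

Emit:
jog_arm(
  targets=[
    [0, 0, 0.0005, 0],
    [0, 0, 0.001, 0],
    [0, 0, 0.001, 0],
  ],
)

```text
time: 38.35
tool_pos: [0.5782, -0.3047, 0.0132]
tool_rot: [0.001, 0.009, 1.0, -0.0]
contact_force: [-3.1, 1.4, 7.0]
gripper_width: 0.672
```

Emit:
jog_arm(
  targets=[
    [0, 0, 0, 0],
    [0, 0, 0, 0],
    [0, 0, 0, 0],
    [0, 0, 0, 0],
    [0, 0, 0, 0],
  ],
  fingers=1.0,
)

```text
time: 38.77
tool_pos: [0.5773, -0.3042, 0.0111]
tool_rot: [-0.0, 0.009, 1.0, 0.0]
contact_force: [-0.3, 0.8, -0.8]
gripper_width: 0.999
```

Emit:
jog_arm(
  targets=[
    [0, 0, -0.01, 0],
    [0, 0, -0.04, 0],
    [0, 0, -0.08, 0],
    [0, 0, -0.12, 0],
    [0, 0, -0.16, 0],
  ],
)

```text
time: 39.18
tool_pos: [0.5771, -0.304, 0.1736]
tool_rot: [-0.0, 0.009, 1.0, 0.0]
contact_force: [0.8, -0.7, -0.2]
gripper_width: 1.001
```

Emit:
jog_arm(
  targets=[
    [0.02, 0, -0.03, 0],
    [0.04, 0, -0.05, 0],
    [0.06, 0, -0.05, 0],
    [0.06, 0, -0.05, 0],
    [0.06, 0, -0.05, 0],
  ],
)

```text
time: 39.6
tool_pos: [0.5171, -0.3033, 0.2225]
tool_rot: [0.001, 0.009, 1.0, -0.0]
contact_force: [0.3, -0.0, 0.1]
gripper_width: 0.998
```

Run:
```python
from pk import *
togo(.52,-.304,.22,-1.2); wshot('w17.png'); i=cv2.imread('pics/w17.png'); save('top','top4.png'); t=cv2.imread('pics/top4.png')
s=save('scene','scene2.png')
A=i[100:340,200:440]; A=cv2.resize(A,(400,400),interpolation=cv2.INTER_CUBIC); B=cv2.resize(t[120:295,160:465],None,fx=1.3,fy=1.3,interpolation=cv2.INTER_CUBIC)
C=np.zeros((400,800,3),np.uint8); C[:,:400]=A; C[:B.shape[0],402:402+B.shape[1]]=B[:,:398]; cv2.imwrite('pics/c17.png',C)
```

```text
togo mm [-2.9 -0.6  2.5] turn 0.1 | tcp [ 0.5171 -0.3033  0.2225] yawy 88.9 tiltz [ 0.001 -0.001] t 39.6 w 0.998 F [ 0.3 -0.   0.1]
```

View pics/c17.png

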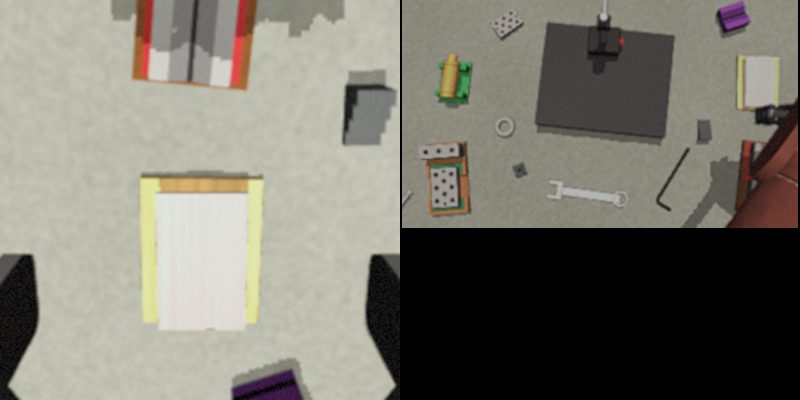

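The plate lies flat and square on the pad, with corners at (157,193), (246,193), (245,330) and (159,330). The yellow foot's corners are at (140,178), (263,178), (258,323) and (143,323). I'll check the offsets numerically.

Run:
```python
from pk import *
i,c=load('w17.png'); f=lambda L,z: plane('wrist',np.array(L)/(5/3)+[200,100],z,c)
print('wrist plate');rep(f([(157,193),(246,193),(245,330),(159,330)],.027)); print('foot');rep(f([(140,178),(263,178),(258,323),(143,323)],.008))
t=cv2.imread('pics/top4.png')
def box(nm,lo,hi,b,z):
    m,cs=blob(t,lo,hi,b); rep_=plane('top',cv2.boxPoints(cv2.minAreaRect(np.vstack(cs))),z); print(nm); rep(rep_)
box('foot top',(20,60,90),(40,255,255),(410,155,460,208),.008)
box('plate top',(0,0,165),(180,45,255),(410,150,465,208),.027)
box('block top',(0,0,140),(180,60,255),(178,243,215,292),.041)
box('bfelt case',(5,80,50),(25,255,255),(170,225,225,295),.02)
box('bush',(13,120,80),(32,255,255),(170,150,230,195),.046)
t0=cv2.imread('pics/top0.png')
for q in(t0,t): 
    h=cv2.cvtColor(q,cv2.COLOR_BGR2HSV)[140:165,320:340]; m=cv2.inRange(h,(0,150,80),(8,255,255))|cv2.inRange(h,(172,150,80),(180,255,255)); print('stand knob px',np.argwhere(m).mean(0))
```

```text
wrist plate
[[0.5601, -0.3332, 0.027], [0.5612, -0.2761, 0.027], [0.6611, -0.2764, 0.027], [0.6599, -0.336, 0.027]] ctr [ 0.6106 -0.3054  0.027 ] [(0.0999, -1.6), (0.0572, -1.1), (0.0999, -0.2), (0.0596, -1.1)]
foot
[[0.5555, -0.346, 0.008], [0.557, -0.2632, 0.008], [0.6673, -0.2655, 0.008], [0.6658, -0.3493, 0.008]] ctr [ 0.6114 -0.306   0.008 ] [(0.1103, -1.8), (0.0828, -1.1), (0.1103, -1.2), (0.0838, -1.1)]
foot top
[[0.6645, -0.2653, 0.008], [0.6662, -0.3502, 0.008], [0.5582, -0.3482, 0.008], [0.557, -0.2642, 0.008]] ctr [ 0.6115 -0.3069  0.008 ] [(0.1075, -0.6), (0.085, 1.2), (0.108, -1.1), (0.084, 0.9)]
plate top
[[0.6586, -0.2792, 0.027], [0.6597, -0.3367, 0.027], [0.5613, -0.3349, 0.027], [0.5604, -0.278, 0.027]] ctr [ 0.61   -0.3072  0.027 ] [(0.0982, -0.7), (0.0575, 1.2), (0.0985, -1.0), (0.0569, 0.9)]
block top
[[0.4275, 0.33, 0.041], [0.4305, 0.2827, 0.041], [0.3587, 0.2771, 0.041], [0.3554, 0.3241, 0.041]] ctr [0.393  0.3035 0.041 ] [(0.0723, 4.6), (0.0474, 3.7), (0.0721, 4.4), (0.0472, 3.9)]
bfelt case
[[0.475, 0.3511, 0.02], [0.4815, 0.2679, 0.02], [0.3435, 0.2549, 0.02], [0.3364, 0.3372, 0.02]] ctr [0.4091 0.3028 0.02  ] [(0.1393, 5.7), (0.0835, 4.5), (0.1387, 5.4), (0.0827, 4.9)]
bush
[[0.5671, 0.3173, 0.046], [0.6507, 0.312, 0.046], [0.6477, 0.2813, 0.046], [0.5642, 0.2868, 0.046]] ctr [0.6074 0.2994 0.046 ] [(0.0306, -5.4), (0.0838, -3.6), (0.0309, -5.7), (0.0836, -3.8)]
stand knob px [11.5    8.125]
stand knob px [11.64705882  8.05882353]
```

Everything checks within about 2 mm, so I'm handing it in.

```bash
python3 -c "
from plant import manip
print(manip.state()['contact_force'], manip.state()['time']); print(manip.job_done())"
```

```text
[-0.42490366  0.40089977 -0.72494825] 39.75
the job is handed in; nothing more can be done
None
```

The stack is down, all four pieces are in their places, and the job is handed in at about 40 s of the 134 s allowed. The hand-in gives no verdict, so what follows rests on my own checks.

1. **Bush:** it lies in the green cradle, within about 1 mm of the cradle centre I measured and turned by less than 1.5°.
2. **Vee-block:** it stands in the free place of the red-felt case, seated at the expected height. I confirmed it from a top view right after placing. The arm hid it in the last top picture, but part of that case was in the last wrist view.
3. **Drilled block:** it lies in the free place of the green-felt case, centred to about 1 mm and turned by about 1°.
4. **Packing plate:** I slid it flat until it stuck out about 36 mm over the front edge, gripped it there, and laid it on the blue pad. Two views put it within about 2 mm of the pad stand's centre, turned by less than 1°.

The indicator stand did not move: its red knob stayed within 0.2 pixel (under 1 mm) in the top view. The arm ended clear of everything with no contact force.

The top and wrist cameras disagreed by 2 to 4 mm on the places of the red case and the pad. I used the average, well inside the 12 mm allowed. No check failed.

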